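# Drip tray under the filter press

## Task

Slide the steel drip tray, basin end first, through the low tunnel under the plate filter press until it presses lightly against the sprung bumper hidden inside; push gently and stop as soon as you feel it, never forcing the tray hard against the press. Then swing the retaining bar round in front of the tray until its upright peg rests against the tray's front edge, leaving the tray still lightly pressed on the bumper. Do not disturb the bottles and other things on the bench.

Things in the scene. Friction and masses are not known exactly. Their poses are not given: they have to be found in the camera images.
- tray: Steel drip tray, a low open basin 180 mm long (its x), 120 mm wide (its y), 24 mm high, walls 4 mm, 0.45 to 0.8 kg, loose on the bench; origin at the centre of the basin's underside, z up. Its far wall (x = +90 mm) enters the tunnel first; from its front wall (x = -90 mm) a grip fin sticks out. Drag it flat along the bench; lifted by the fin it would sag.
- tray_fin (a point): Middle of the tray's upright grip fin, 107 mm from the tray's origin along the tray's -x, 40 mm above the bench. The fin is 34 mm long (tray x), 12 mm thick (tray y) and reaches from 4 to 55 mm above the bench. Sliding the tray along the bench takes about 4 to 9 N.
- press: Plate filter press, fixed: a pack of white plates between aluminium end plates, black hand wheel behind. Origin on the bench in the middle of the tunnel's mouth, +x straight into the tunnel, +y left as one looks in, z up. Roof top at 42 mm height; the tall parts begin 36 mm behind the mouth (220 mm wide, up to 280 mm tall), the wheel ends 325 mm behind it.
- tunnel (a point): Point in the tunnel 60 mm behind the mouth, at half height. The tunnel is 126 mm wide between side rails, 29 mm high, its floor is the bench; flared lead-ins reach 31 mm out from the mouth. Inside waits a sprung bumper, its face 103 to 137 mm behind the mouth (differs each time, not reported: find by feel). It yields 0.7 N per mm for 8 mm, then is solid; bench friction holds the tray against it.
- bar (a joint): Retaining bar's angle, rad: 0 = swung away, pointing along the press's (-x, -y) diagonal; grows as it swings clockwise seen from above: at 0.785 it points along the press's -x, at 2.356 along the press's +y, across the tunnel's front; ends at 3.1. The hinge is stiff (about 3.6 N at the peg) and stays where it is left.
- bar_hinge (a point): Upright hinge axis of the retaining bar, at (-85, -100) mm in the press's frame, 13 mm above the bench. The bar is 12 mm wide and lies 8 to 18 mm above the bench; its foot is 36 mm square.
- bar_peg (a point): Axis of the upright peg at the bar's free end, 70 mm from the hinge axis; this point is 45 mm above the bench. The peg is 16 mm in diameter and stands from 6 to 62 mm above the bench. Swung in, it meets the tray's front wall between the fin and the corner on the press's -y side, and rests on it when its axis is 98 mm from the tray's origin along the tray's x.
- bottle_a: Bystander: full wine bottle, 74 mm across, 300 mm tall; origin at its underside. To be left alone.
- bottle_b: Bystander: full wine bottle, 74 mm across, 300 mm tall; origin at its underside. To be left alone.
- jar: Bystander: glass jar with a steel cap, 70 mm across, 100 mm tall; origin at its underside. To be left alone.
- coupling: Bystander: brass hose ring lying flat, 52 mm across, 28 mm tall; origin at its underside. To be left alone.
- spanner: Bystander: steel spanner, 170 mm long, lying flat; origin at its underside. To be left alone.
- beaker: Bystander: clear plastic cup, 70 mm across, 85 mm tall; origin at its underside. To be left alone.
Things that resemble listed ones, but are neither listed nor needed, are in the scene too. Of the things that look like the tray, the largest one is meant.

How it is judged:
By the outcome, as a careful person would: the job done as asked, in the order asked, and still so for the second after the job is handed in, with the robot touching nothing.
It also fails if it takes over 72 s, if anything falls off the work surface, if the arm or the gripper's body presses on something with over 40 N, if the wrist force passes 120 N, or if a joint passes its speed limit or range.

## Robot

A 6-joint arm with a two-finger parallel gripper is mounted at the origin on the work surface. World frame = base frame: x ahead of the robot, y to its left, z up, the work surface at z = 0. Lengths are in m, angles in rad, forces in N, time in s.
With the tool pointing down it reaches from about 0.35 to 0.975 m from the base axis. Payload 4.9 kg.
Tool frame: the origin (TCP) lies midway between the tips of the shut fingers; the grasp point (between the pads) lies 19 mm behind it; z points along the fingers, y is the direction in which the jaws open and shut (so a half turn about z gives the same grasp; the last joint's range is limited). The gripper opens to 85 mm and grips with 20 to 120 N. Pads are 22 mm wide; open, the fingers measure 114 mm over their backs; the gripper's body (76 mm by 85 mm) begins 54 mm behind the grasp point. The pads swing forward as they close: fully open they stand 13 mm farther back than shut.
Start: joints at [1.113, 0.053, 1.613, -0, 1.476, -0.119], TCP at [0.208, 0.589, 0.231] pointing down, gripper open.
Joint ranges: [-3.01, 3.01], [-1.01, 2.22], [0.06, 2.58], [-1.02, 4.17], [0.09, 2.62], [-3.14, 3.14]. Speed limits (rad/s): [2.57, 2.57, 3.14, 3.14, 3.14, 3.14].

## Interface

Orientations are given as a rotation vector (axis times angle).
In Python, from station import ctrl gives the robot as it stands.
- The arm moves only by the tool apply_moves, never from a script. Its argument "rows" is a list of rows, each a list of 6 numbers: the shift along the tool's x, y, z in cm, then the turn, a rotation vector about the tool's x, y, z in units of 5 degrees (1.0 is 5 degrees). In form: [[x, y, z, rx, ry, rz], ...]. A call has 1 to 20 rows; each row is the pose to reach, as a shift and turn from the pose measured when the call began, along the tool's axes at that moment; what a row does not reach only later rows make up. A row lasts 1/10 s, in which the tool goes at most 50 mm and 8.59 degrees, less where a joint would pass 70% of its speed; a pose out of reach is approached as far as the arm can. A call with a gripper value outside its range is refused whole. "grip" is the closure, from 0 (fully open) to 1 (shut), set as the call begins (left out, the last holds). The fingers move at their own pace and stop on an object; "squeeze" is the grip in N (left out, the last holds). Time passes only in rows, so rows that repeat a pose let the fingers close. It gives the time, the measured TCP pose, the force and the opening at its end, in the units of the state.
- ctrl.get_obs(): the state, without advancing time (a new reading comes with each control period).
- ctrl.get_image(name): name is "scene" or "top" or "wrist"; returns a dict with "color" (400x640x3 uint8, blue, green, red), "mtx" (3x3 intrinsics, pixels), "D" ([k1, k2, p1, p2, k3] as OpenCV has them; the pictures are not rectified), "rvec" (rotation vector, rad) and "tvec" (3), from world to camera coordinates, as OpenCV has them. Camera axes: x right, y down, z forward; pixel columns grow to the right and rows downward; lengths in m; the calibration is good to about 2 mm. A picture is of the moment at which its call begins. There is no depth.
- ctrl.finish_job(): hands the job in, once; it reports no verdict.
The state is a dict: "t": time; "q": joint angles; "dq": joint speeds; "effort": joint torques, N m; "tool_pos": TCP position; "tool_rot": TCP orientation; "contact_force": force on the tool from outside, world axes, zero at the start; "wrist_torque": the same for the moment, N m; "opening": finger opening in m.
Only numpy, scipy, OpenCV 4.12 (cv2) and the standard library are available. Lean on these libraries where they do the work, as an engineer would, in place of code of your own. Each camera call takes 0.05 s, during which the arm holds its last target.

## Working session

There is one attempt and no reset: what is moved stays moved. The work goes in short steps, Python scripts to look and compute and a tool call to move; the robot and the scene stay as the last step left them, time stands still between calls to the robot, and variables do not carry over. Pictures are saved under pics/ and viewed, and the job is handed in when it is done.

Besides the shell and the picture viewer there is one more tool, called by a JSON object that holds its "op" and its "data", one argument or row to a line. apply_moves: Moves the arm, as the interface text tells. Its arguments: {"type":"object","properties":{"rows":{"type":"array","items":{"type":"array","items":{"type":"number"}}},"grip":{"type":"number"},"squeeze":{"type":"number"}},"required":["rows"]}

```bash
ls; mkdir -p pics; python3 - <<'E'
from station import ctrl
import cv2,numpy as np
o=ctrl.get_obs();print({k:np.round(v,3) for k,v in o.items()})
for n in ["scene","top","wrist"]:
    i=ctrl.get_image(n);cv2.imwrite(f"pics/{n}0.png",i["color"]);print(n,i["mtx"],i["D"],i["rvec"],i["tvec"])
E
```

```text
pics
{'t': np.float64(0.0), 'q': array([ 1.113,  0.053,  1.614, -0.   ,  1.476, -0.119]), 'dq': array([-0.001,  0.   , -0.003,  0.001,  0.   , -0.   ]), 'effort': array([-2.0000e-03, -3.9368e+01, -3.7018e+01, -0.0000e+00,  7.0000e-03,
       -0.0000e+00]), 'tool_pos': array([0.207, 0.589, 0.23 ]), 'tool_rot': array([-5.300e-01, -3.096e+00,  3.000e-03]), 'contact_force': array([ 0.315,  0.98 , -0.096]), 'wrist_torque': array([0.026, 0.053, 0.045]), 'opening': np.float64(0.085)}
scene [[368.98834096   0.         316.51594688]
 [  0.         368.98834096 197.37133105]
 [  0.           0.           1.        ]] [0.02781816 0.         0.         0.         0.        ] [ 1.57354933  1.74204963 -0.87738295] [ 0.1690914  -0.24181968  1.45926458]
top [[497.91218314   0.         315.25138913]
 [  0.         497.91218314 202.57372241]
 [  0.           0.           1.        ]] [-0.12444363  0.          0.          0.          0.        ] [ 2.12978004 -2.17291127  0.15619992] [-0.10812394  0.53078651  1.41035741]
wrist [[345.70015199   0.         315.72011876]
 [  0.         345.70015199 197.34414029]
 [  0.           0.           1.        ]] [-0.03359996  0.          0.          0.          0.        ] [-2.37709013 -1.68332019 -0.22650257] [-0.62341093 -0.03644638  0.37735572]
```

View pics/scene0.png

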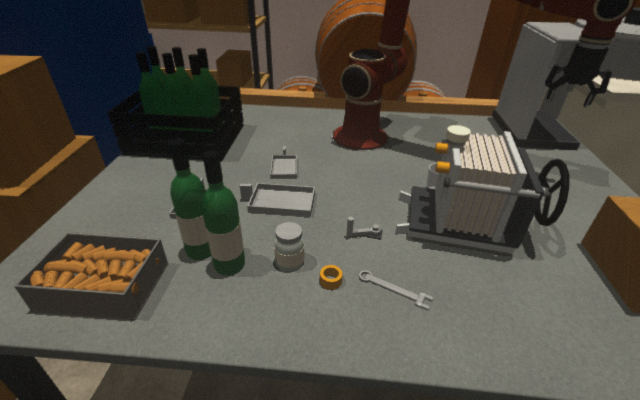

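View pics/top0.png

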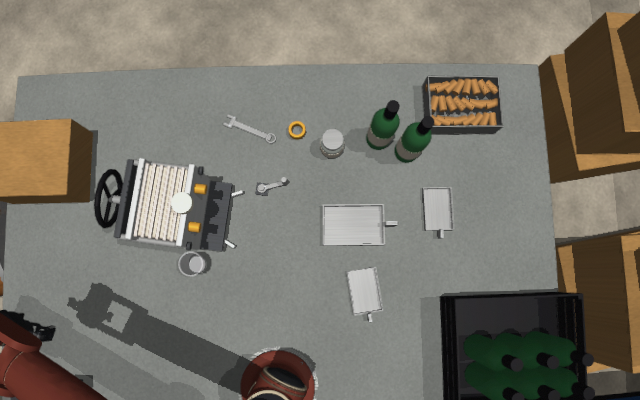

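View pics/wrist0.png

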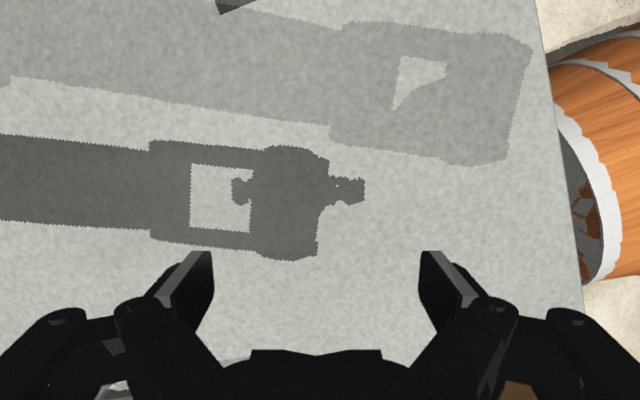

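The top view shows the press with its mouth facing image right at (235,215), the large tray at (353,225) with its fin at (391,224), and the bar at (270,185). I'll zoom in and measure.

```bash
cat > h.py <<'E'
import numpy as np,cv2
from station import ctrl
def ray(i,px):
    px=np.array(px,float).reshape(-1,1,2)
    u=cv2.undistortPoints(px,i["mtx"],i["D"]).reshape(-1,2)
    R=cv2.Rodrigues(np.array(i["rvec"],float))[0];t=np.array(i["tvec"],float).ravel()
    d=np.c_[u,np.ones(len(u))]@R
    return -R.T@t,d
def onz(i,px,z):
    c,d=ray(i,px);z=np.broadcast_to(z,(len(d),))
    return c+d*((z-c[2])/d[:,2])[:,None]
def proj(i,P):
    return cv2.projectPoints(np.array(P,float).reshape(-1,3),np.array(i["rvec"],float),np.array(i["tvec"],float),i["mtx"],i["D"])[0].reshape(-1,2)
E
python3 - <<'E'
from h import *
import pickle
i=ctrl.get_image("top");s=ctrl.get_image("scene");pickle.dump((i,s),open("im0.pkl","wb"))
c=i["color"]
a=cv2.resize(c[145:265,190:310],None,fx=5,fy=5,interpolation=cv2.INTER_CUBIC);cv2.imwrite("pics/z1.png",a)
a=cv2.resize(c[190:260,310:410],None,fx=7,fy=7,interpolation=cv2.INTER_CUBIC);cv2.imwrite("pics/z2.png",a)
c=s["color"]
a=cv2.resize(c[170:270,330:450],None,fx=6,fy=6,interpolation=cv2.INTER_CUBIC);cv2.imwrite("pics/z3.png",a)
print(onz(i,[[353,225],[280,380],[391,224],[235,215]],0))
E
```

```text
[[ 0.46433718 -0.2296557   0.        ]
 [ 0.01862582 -0.0067362   0.        ]
 [ 0.46491601 -0.34310124  0.        ]
 [ 0.50109269  0.1209417   0.        ]]
```

View pics/z1.png

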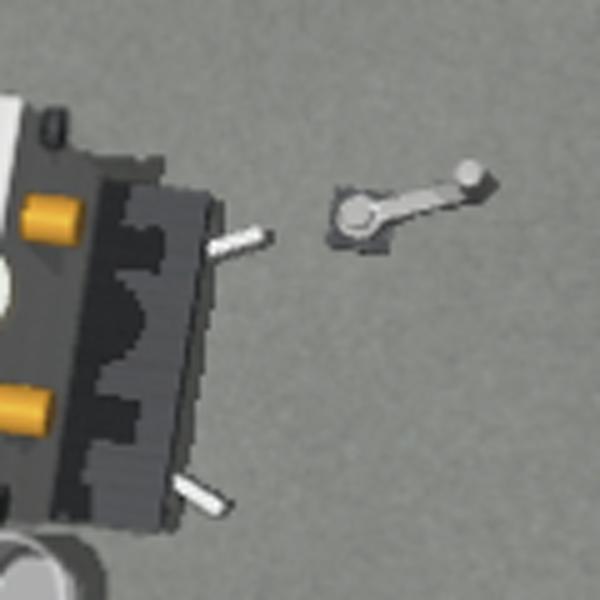

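View pics/z2.png

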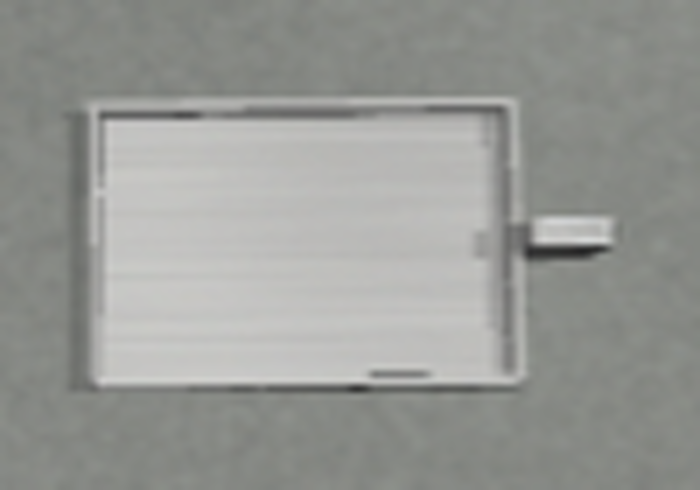

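View pics/z3.png

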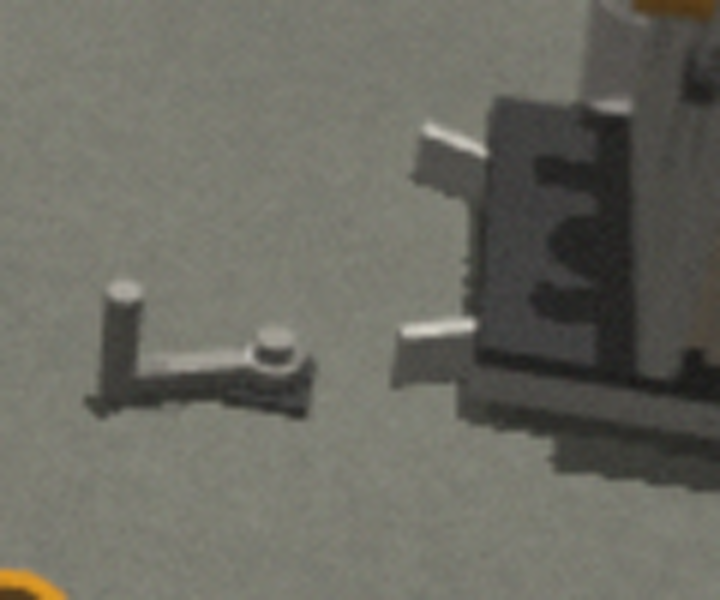

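```bash
python3 - <<'E'
from h import *
import pickle
i,s=pickle.load(open("im0.pkl","rb"))
z1=lambda x,y:(190+(x+.5)/5-.5,145+(y+.5)/5-.5)
z2=lambda x,y:(310+(x+.5)/7-.5,190+(y+.5)/7-.5)
z3=lambda x,y:(330+(x+.5)/6-.5,170+(y+.5)/6-.5)
def pr(n,p): print(n,np.round(p*1000,1).tolist())
A=onz(i,[z1(207,200),z1(163,528)],.042);pr("roof front corners",A);print(np.linalg.norm(A[0]-A[1]))
d=A[0]-A[1]; print("press +x heading deg",np.degrees(np.arctan2(d[1],d[0]))+90)
B=onz(i,[z1(218,200),z1(180,530)],.0);pr("bottom front",B)
L=onz(i,[z1(210,247),z1(268,232),z1(178,478),z1(228,512)],.029);pr("leads",L)
H=onz(i,[z1(358,215)],.02);pr("hinge",H);P=onz(i,[z1(470,172)],.062);pr("peg",P)
print(np.linalg.norm((H-P)[0,:2]))
T=onz(i,[z2(90,101),z2(518,98),z2(522,384),z2(95,384)],.024);pr("tray",T);print([np.linalg.norm(T[k]-T[k-1]) for k in range(4)])
pr("tray centre",T.mean(0)); e=T[0]-T[1]+T[3]-T[2];print("tray heading",np.degrees(np.arctan2(e[1],e[0])))
F=onz(i,[z2(528,217),z2(614,217),z2(614,246),z2(528,246)],.055);pr("fin",F);pr("fin c",F.mean(0))
S=onz(s,[z3(123,290)],.062);pr("peg scene",S);pr("hinge scene",onz(s,[z3(275,338)],.024))
pr("lead scene",onz(s,[z3(478,325),z3(402,332),z3(487,150),z3(428,125)],.029))
pr("roof scene",onz(s,[z3(478,352),z3(495,98)],.042))
E
```

```text
roof front corners [[585.8, 126.3, 42.0], [395.0, 151.4, 42.0]]
0.19240845805393197
press +x heading deg 82.51482876704108
bottom front [[593.2, 126.6, 0.0], [395.6, 148.9, 0.0]]
leads [[560.0, 126.6, 29.0], [568.2, 92.3, 29.0], [424.5, 145.0, 29.0], [404.3, 115.8, 29.0]]
hinge [[578.8, 40.1, 20.0]]
peg [[595.4, -28.9, 62.0]]
0.07095529521530865
tray [[525.7, -139.8, 24.0], [523.5, -319.8, 24.0], [403.4, -316.9, 24.0], [407.3, -139.2, 24.0]]
[np.float64(0.11849439578869429), np.float64(0.1799700978168344), np.float64(0.12009013743516801), np.float64(0.17765915506316762)]
tray centre [465.0, -228.9, 24.0]
tray heading 89.0134869666327
fin [[470.0, -317.4, 55.0], [469.2, -352.9, 55.0], [457.3, -352.4, 55.0], [458.1, -317.0, 55.0]]
fin c [463.7, -334.9, 55.0]
peg scene [[597.5, -28.9, 62.0]]
hinge scene [[576.1, 40.2, 24.0]]
lead scene [[563.0, 128.9, 29.0], [571.7, 95.1, 29.0], [426.3, 148.1, 29.0], [407.7, 121.2, 29.0]]
roof scene [[597.4, 123.1, 42.0], [399.2, 152.9, 42.0]]
```

```bash
cat >> h.py <<'E'
from scipy.spatial.transform import Rotation as Ro
def rows(wps):
    """wps: (x,y,z,heading of tool y deg) -> rows; tool down"""
    o=ctrl.get_obs();R=Ro.from_rotvec(o["tool_rot"]);p=np.array(o["tool_pos"])
    for x,y,z,h in wps:
        a=np.radians(h);ty=np.array([np.cos(a),np.sin(a),0]);tz=np.array([0,0,-1.]);tx=np.cross(ty,tz)
        Rt=Ro.from_matrix(np.c_[tx,ty,tz])
        s=R.inv().apply(np.array([x,y,z])-p)*100;r=np.degrees((R.inv()*Rt).as_rotvec())/5
        print(np.round(np.r_[s,r],2).tolist())
def st():
    o=ctrl.get_obs();R=Ro.from_rotvec(o["tool_rot"]).as_matrix()
    print("t",round(float(o["t"]),2),"p",np.round(np.array(o["tool_pos"])*1000,1),"yhead",np.round(np.degrees(np.arctan2(R[1,1],R[0,1])),2),"z",np.round(R[:,2],3),"F",np.round(o["contact_force"],2),"T",np.round(o["wrist_torque"],2),"op",round(float(o["opening"])*1000,1),"q",np.round(o["q"],2))
E
python3 - <<'E'
from h import *
import pickle
i,s=pickle.load(open("im0.pkl","rb"))
st()
rows([(.208,.589,.36,70.6),(.36,.36,.38,50),(.45,.10,.38,20),(.47,-.05,.36,-1)])
w=ctrl.get_image("wrist");c,d=ray(w,[[320,200]]);print("wristcam",c,d/np.linalg.norm(d))
print(onz(i,[[370,140],[405,155],[332,152],[297,130],[193,266],[352,293],[436,208]],0))
E
```

```text
t 0.25 p [207.6 589.2 230.7] yhead 70.59 z [-0.001 -0.001 -1.   ] F [ 0.87 -0.31 -0.1 ] T [0.05 0.   0.02] op 85.5 q [ 1.11  0.05  1.61  0.    1.48 -0.12]
[-0.05, -0.02, -12.93, -0.01, -0.0, -0.0]
[-21.99, -16.57, -14.92, -0.01, 0.0, 4.12]
[-39.12, -38.1, -14.9, -0.01, 0.0, 10.12]
[-45.99, -51.58, -12.88, -0.01, 0.01, 14.32]
wristcam [0.14579479 0.61018802 0.37328344] [[ 0.26184899 -0.07934961 -0.96184133]]
[[ 0.72309597 -0.28981586  0.        ]
 [ 0.67448832 -0.39495186  0.        ]
 [ 0.68754001 -0.17290131  0.        ]
 [ 0.75864593 -0.0678111   0.        ]
 [ 0.35159961  0.24618504  0.        ]
 [ 0.26471959 -0.22098834  0.        ]
 [ 0.51013217 -0.48131195  0.        ]]
```

{"op": "apply_moves", "data": {
  "rows": [
    [0, 0, -5, 0, 0, 0],
    [0, 0, -10, 0, 0, 0],
    [-4, -2, -14, 0, 0, 1],
    [-8, -5, -15, 0, 0, 2],
    [-12, -8.5, -15, 0, 0, 3],
    [-16, -12, -15, 0, 0, 4],
    [-20, -15, -15, 0, 0, 5],
    [-23, -19, -15, 0, 0, 6],
    [-26, -23, -15, 0, 0, 7],
    [-29, -27, -15, 0, 0, 8],
    [-33, -31, -15, 0, 0, 9],
    [-36, -35, -15, 0, 0, 10],
    [-39, -39, -14.5, 0, 0, 11],
    [-41, -43, -14, 0, 0, 12],
    [-43, -47, -13.5, 0, 0, 13],
    [-46, -51.5, -13, 0, 0, 14.3],
    [-46, -51.5, -13, 0, 0, 14.3],
    [-46, -51.5, -13, 0, 0, 14.3]
  ],
  "grip": 0
}}

```text
t: 2.1
tool_pos: [0.4703, -0.0509, 0.3605]
tool_rot: [-2.241, -2.2, 0.002]
contact_force: [-0.2, 0.6, 0.0]
opening: 0.0852
```

```bash
python3 - <<'E'
from h import *
import pickle
w=ctrl.get_image("wrist");pickle.dump(w,open("w1.pkl","wb"));cv2.imwrite("pics/w1.png",w["color"]);st()
rows([(.464,-.337,.2,-1),(.464,-.337,.1,-1)])
E
```

```text
t 2.15 p [470.3 -49.5 361. ] yhead -0.95 z [-0.001  0.    -1.   ] F [ 0.21 -0.51 -0.18] T [-0.03  0.02  0.02] op 85.5 q [-0.26 -0.36  1.77 -0.    1.73 -0.25]
[-28.76, -0.13, 16.09, -0.01, -0.0, 0.01]
[-28.76, -0.12, 26.09, -0.01, -0.0, 0.01]
```

View pics/w1.png

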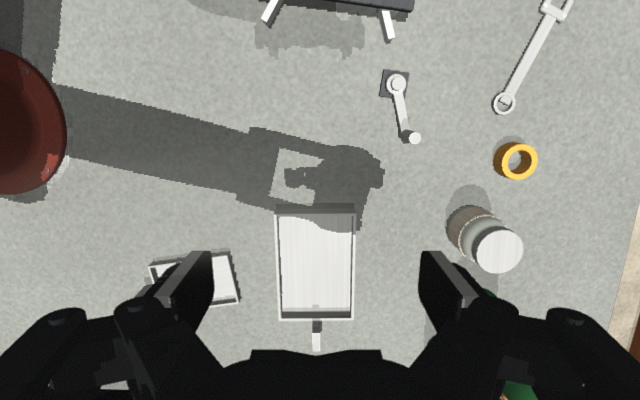

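The wrist view shows the lead-ins at (270,10) and (388,25), the hinge at (396,84), the peg top at (414,137), the tray centred at (315,265) and the fin at (317,335).

```bash
python3 - <<'E'
from h import *
import pickle
w=pickle.load(open("w1.pkl","rb"));c=w["color"]
cv2.imwrite("pics/w1a.png",cv2.resize(c[0:150,240:440],None,fx=4,fy=4,interpolation=cv2.INTER_CUBIC))
cv2.imwrite("pics/w1b.png",cv2.resize(c[195:355,260:370],None,fx=3.75,fy=3.75,interpolation=cv2.INTER_CUBIC))
E
```

```text
(no output)
```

View pics/w1a.png

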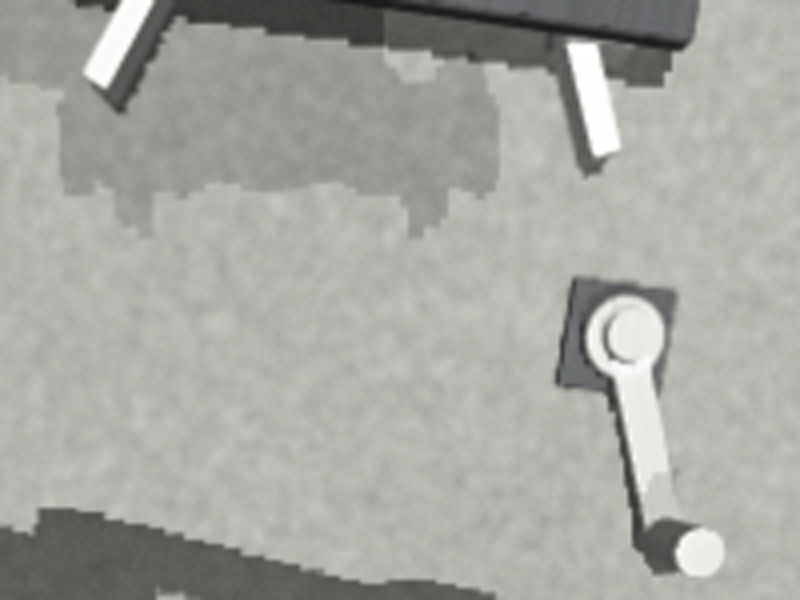

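View pics/w1b.png

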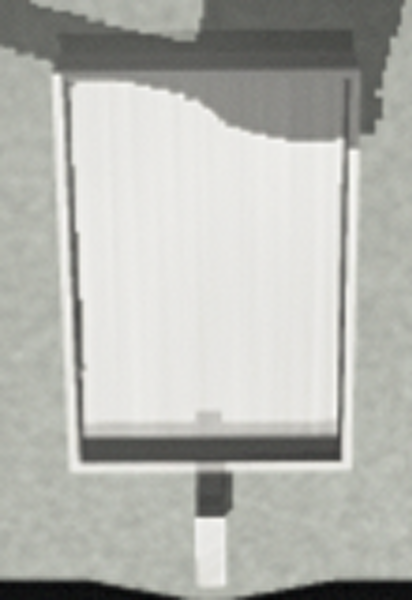

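```bash
python3 - <<'E'
from h import *
import pickle
w=pickle.load(open("w1.pkl","rb"))
a=lambda x,y:(240+(x+.5)/4-.5,(y+.5)/4-.5)
b=lambda x,y:(260+(x+.5)/3.75-.5,195+(y+.5)/3.75-.5)
pr=lambda n,p:print(n,np.round(p*1000,1).tolist())
hd=lambda v:np.degrees(np.arctan2(v[1],v[0]))
pr("hinge18",onz(w,[a(625,338)],.018));P=onz(w,[a(700,552)],.062);pr("peg",P)
F=onz(w,[a(573,278),a(677,290),a(558,382)],.006);pr("foot",F);print(np.linalg.norm(F[1]-F[0]),hd(F[1]-F[0])+90,np.linalg.norm(F[2]-F[0]),hd(F[0]-F[2]))
for z in (.029,.042):
  L=onz(w,[a(95,80),a(608,152)],z);pr("lead tips",L);print(hd(L[1]-L[0])+90)
R=onz(w,[a(385,2),a(675,47)],.042);pr("roof edge",R);print(hd(R[1]-R[0])+90)
T=onz(w,[b(54,70),b(360,68),b(352,469),b(70,469)],.024);pr("tray",T);pr("c",T.mean(0));print([np.linalg.norm(T[k]-T[k-1]) for k in range(4)]);e=T[0]-T[3]+T[1]-T[2];print(hd(e))
G=onz(w,[b(211,518),b(212,586)],.055);pr("fin top ends",G)
E
```

```text
hinge18 [[580.8, 37.0, 18.0]]
peg [[597.4, -30.3, 62.0]]
foot [[565.0, 57.3, 6.0], [600.7, 53.0, 6.0], [560.8, 23.2, 6.0]]
0.03593799190745125 83.04570230016726 0.03434768296056999 82.93458668263044
lead tips [[408.9, 117.3, 29.0], [570.9, 93.3, 29.0]]
81.57061972187142
lead tips [[410.7, 114.5, 42.0], [568.2, 91.2, 42.0]]
81.57061972187141
roof edge [[499.4, 134.5, 42.0], [587.7, 120.8, 42.0]]
81.19399732042471
tray [[409.3, -139.9, 24.0], [528.1, -141.2, 24.0], [527.1, -321.0, 24.0], [406.8, -318.9, 24.0]]
c [467.8, -230.3, 24.0]
[np.float64(0.17900152989083012), np.float64(0.11882154663698866), np.float64(0.1797887651015748), np.float64(0.12034562510591224)]
89.44836982844377
fin top ends [[466.9, -321.2, 55.0], [466.7, -354.1, 55.0]]
```

{"op": "apply_moves", "data": {
  "rows": [
    [-4, 0, 3, 0, 0, 0],
    [-8, -0.1, 6, 0, 0, 0],
    [-12, -0.2, 9, 0, 0, 0],
    [-16, -0.3, 12, 0, 0, 0],
    [-20, -0.4, 15, 0, 0, 0],
    [-24, -0.4, 18, 0, 0, 0],
    [-27, -0.4, 20, 0, 0, 0],
    [-28.75, -0.4, 22, 0, 0, 0],
    [-28.75, -0.4, 24, 0, 0, 0],
    [-28.75, -0.4, 24, 0, 0, 0],
    [-28.75, -0.4, 24, 0, 0, 0]
  ]
}}

```text
t: 3.25
tool_pos: [0.4621, -0.3354, 0.1213]
tool_rot: [-2.236, -2.205, 0.0]
contact_force: [-1.0, 1.0, 0.1]
opening: 0.0853
```

```bash
python3 - <<'E'
from h import *
import pickle
w=ctrl.get_image("wrist");pickle.dump(w,open("w2.pkl","wb"));cv2.imwrite("pics/w2.png",w["color"]);st()
E
```

```text
t 3.3 p [ 462.5 -336.   122.3] yhead -0.82 z [ 0.    -0.001 -1.   ] F [0.72 0.43 1.28] T [ 0.03 -0.02  0.02] op 84.9 q [-0.76  0.02  1.84 -0.    1.29 -0.74]
```

View pics/w2.png

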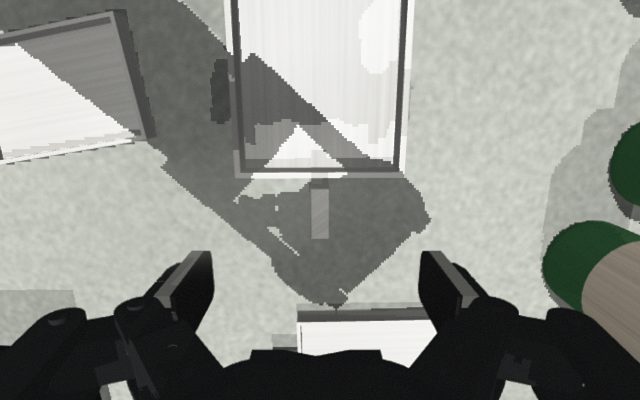

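```bash
python3 - <<'E'
from h import *
import pickle
w=pickle.load(open("w2.pkl","rb"))
print(onz(w,[[319,185],[320,238]],.055)*1000, onz(w,[[236,178],[403,171]],.024)*1000)
E
```

```text
[[ 465.96056817 -319.194789     55.        ]
 [ 466.20393636 -354.45267694   55.        ]] [[ 407.2851744  -320.57463106   24.        ]
 [ 525.61130632 -317.16947732   24.        ]]
```

The fin centre is confirmed at (466,-337). Descending and closing.

{"op": "apply_moves", "data": {
  "rows": [
    [-0.1, 0.35, 3, 0, 0, 0],
    [-0.1, 0.35, 6.5, 0, 0, 0],
    [-0.1, 0.35, 9, 0, 0, 0],
    [-0.1, 0.35, 10, 0, 0, 0],
    [-0.1, 0.35, 10, 0, 0, 0],
    [-0.1, 0.35, 10, 0, 0, 0]
  ]
}}

```text
t: 3.9
tool_pos: [0.4673, -0.3378, 0.0244]
tool_rot: [2.234, 2.203, -0.0]
contact_force: [-0.2, 0.9, 0.6]
opening: 0.0855
```

{"op": "apply_moves", "data": {
  "rows": [
    [0, 0, 0, 0, 0, 0],
    [0, 0, 0, 0, 0, 0],
    [0, 0, 0, 0, 0, 0],
    [0, 0, 0, 0, 0, 0],
    [0, 0, 0, 0, 0, 0],
    [0, 0, 0, 0, 0, 0],
    [0, 0, 0, 0, 0, 0],
    [0, 0, 0, 0, 0, 0]
  ],
  "grip": 1,
  "squeeze": 80
}}

```text
t: 4.7
tool_pos: [0.467, -0.338, 0.0247]
tool_rot: [2.234, 2.204, -0.001]
contact_force: [-3.7, 0.4, 5.1]
opening: 0.011
```

```bash
python3 - <<'E'
from h import *
import pickle
w=ctrl.get_image("wrist");pickle.dump(w,open("w3.pkl","wb"));cv2.imwrite("pics/w3.png",w["color"]);st()
E
```

```text
t 4.75 p [ 467.  -338.1   24.7] yhead -0.77 z [ 0.002 -0.003 -1.   ] F [-3.99  0.56  5.6 ] T [0.04 0.68 0.17] op 11.2 q [-0.76  0.15  1.87 -0.    1.11 -0.74]
```

View pics/w3.png

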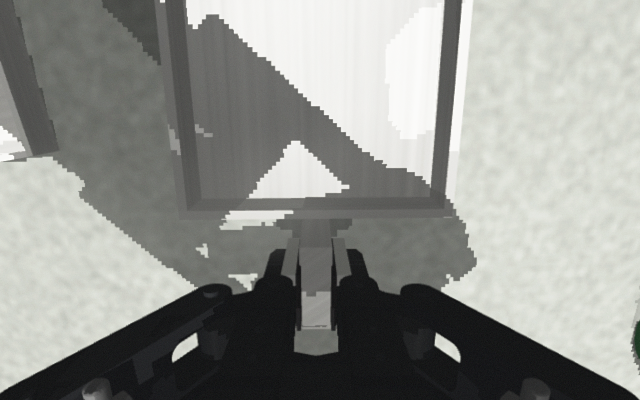

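{"op": "apply_moves", "data": {
  "rows": [
    [0.3, 0, -0.1, 0, 0, 0],
    [1.3, 0, -0.1, 0, 0, 0],
    [3, -0.1, -0.1, 0, 0, 0.1],
    [5, -0.2, -0.1, 0, 0, 0.25],
    [7, -0.35, -0.1, 0, 0, 0.4],
    [9, -0.5, -0.1, 0, 0, 0.55],
    [11, -0.6, -0.1, 0, 0, 0.7],
    [13, -0.75, -0.1, 0, 0, 0.85],
    [15, -0.9, -0.1, 0, 0, 1],
    [17, -1, -0.1, 0, 0, 1.15],
    [19, -1.1, -0.1, 0, 0, 1.3],
    [20.5, -1.2, -0.1, 0, 0, 1.45],
    [21.5, -1.25, -0.1, 0, 0, 1.45],
    [22, -1.25, -0.1, 0, 0, 1.45],
    [22, -1.25, -0.1, 0, 0, 1.45]
  ]
}}

```text
t: 6.25
tool_pos: [0.4571, -0.1164, 0.0247]
tool_rot: [2.37, 2.06, 0.001]
contact_force: [0.0, 4.2, -0.7]
opening: 0.0108
```

```bash
python3 - <<'E'
from h import *
import pickle
w=ctrl.get_image("wrist");t=ctrl.get_image("top");pickle.dump((w,t),open("w4.pkl","wb"));st()
cv2.imwrite("pics/w4.png",w["color"])
cv2.imwrite("pics/t4.png",cv2.resize(t["color"][140:270,190:390],None,fx=4,fy=4,interpolation=cv2.INTER_CUBIC))
E
```

```text
t 6.35 p [ 457.2 -117.1   24.7] yhead -8.03 z [ 0.001 -0.001 -1.   ] F [-0.04  4.21 -0.29] T [0.46 0.15 0.09] op 11.1 q [-0.41 -0.09  2.12 -0.    1.11 -0.27]
```

View pics/w4.png

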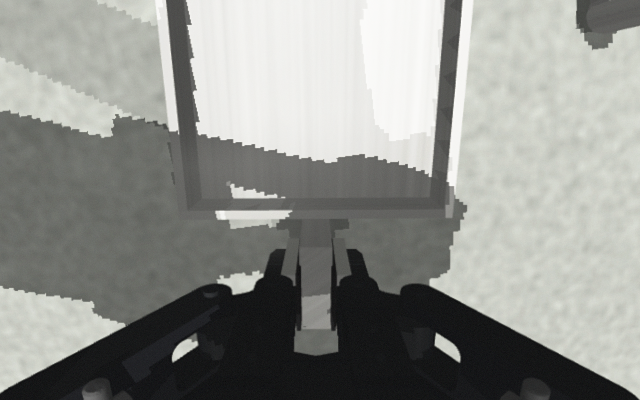

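View pics/t4.png

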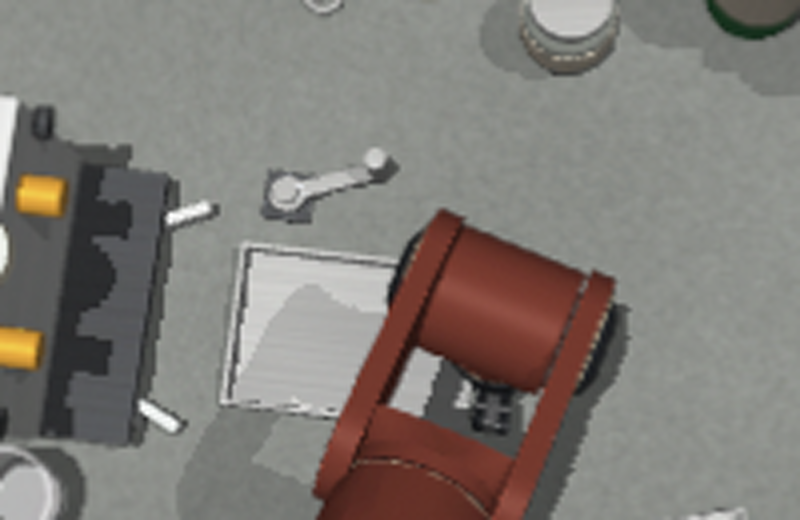

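The tray's far edge runs (245,246)–(222,405) in the zoom, and the lead tips are at (213,210) and (182,428). I'll check the alignment in the same camera.

```bash
python3 - <<'E'
from h import *
import pickle
w,i=pickle.load(open("w4.pkl","rb"))
z=lambda x,y:(190+(x+.5)/4-.5,140+(y+.5)/4-.5)
hd=lambda v:np.degrees(np.arctan2(v[1],v[0]))
T=onz(i,[z(243,244),z(221,405)],.024);L=onz(i,[z(212,211),z(180,427),z(168,220),z(140,404)],.029)
print(T*1e3,T.mean(0),hd(T[0]-T[1])+90);print(L*1e3,L[:2].mean(0),L[2:].mean(0),hd(L[0]-L[1])+90,hd(L[2]-L[3])+90)
S=onz(i,[z(390,260),z(243,244),z(335,418),z(222,405)],.024)
print(hd(S[1]-S[0]),hd(S[3]-S[2]))
E
```

```text
[[539.94735438  71.81506091  24.        ]
 [421.87124011  88.28018066  24.        ]] [0.4809093  0.08004762 0.024     ] 82.06158176369985
[[564.17189868  94.01350142  29.        ]
 [406.09827095 117.5100905   29.        ]
 [558.13787896 126.50717945  29.        ]
 [423.27212976 146.72790013  29.        ]] [0.48513508 0.1057618  0.029     ] [0.490705   0.13661754 0.029     ] 81.54527094340835 81.47303268583167
82.61464234630303 82.44053945906867
```

{"op": "apply_moves", "data": {
  "rows": [
    [0.5, 0, 0, 0, 0, 0],
    [1.5, 0, 0, 0, 0, 0],
    [2.5, 0, 0, 0, 0, 0],
    [3.5, 0, 0, 0, 0, 0],
    [4.5, 0, 0, 0, 0, 0],
    [5.5, 0, 0, 0, 0, 0],
    [6.3, 0, 0, 0, 0, 0],
    [7, 0, 0, 0, 0, 0]
  ]
}}

```text
t: 7.15
tool_pos: [0.4671, -0.047, 0.0247]
tool_rot: [2.37, 2.06, 0.0]
contact_force: [-0.4, -3.3, -1.3]
opening: 0.0106
```

```bash
python3 - <<'E'
from h import *
import pickle
t=ctrl.get_image("top");pickle.dump(t,open("w5.pkl","wb"));st()
cv2.imwrite("pics/t5.png",cv2.resize(t["color"][140:270,190:390],None,fx=4,fy=4,interpolation=cv2.INTER_CUBIC))
E
```

```text
t 7.2 p [467.2 -46.1  24.7] yhead -7.99 z [ 0.001  0.    -1.   ] F [ 0.87  1.92 -0.76] T [ 0.17  0.02 -0.02] op 11.1 q [-0.26 -0.09  2.13  0.    1.11 -0.12]
```

View pics/t5.png

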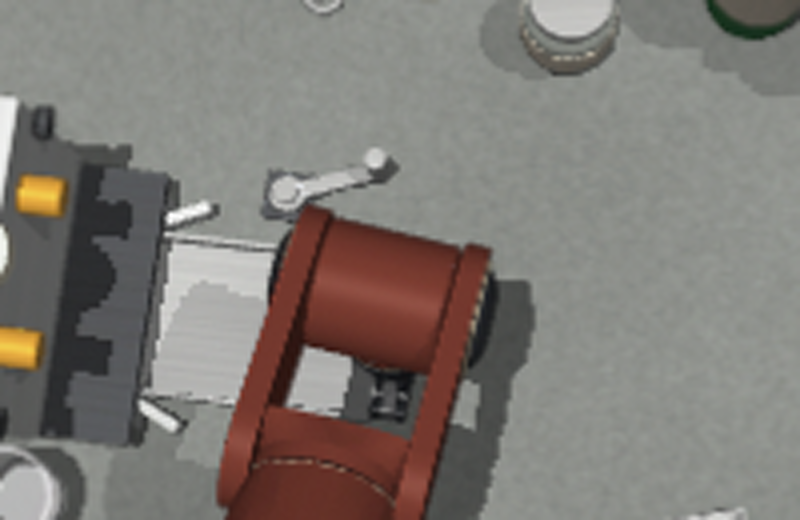

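The tray is entering centred between the lead-ins, with its edges at (166,235) and (150,398). Continuing.

{"op": "apply_moves", "data": {
  "rows": [
    [0.5, 0, 0, 0, 0, 0],
    [1.2, 0, 0, 0, 0, 0],
    [2, 0, 0, 0, 0, 0],
    [2.8, 0, 0, 0, 0, 0],
    [3.6, 0, 0, 0, 0, 0],
    [4, 0, 0, 0, 0, 0]
  ]
}}

```text
t: 7.8
tool_pos: [0.4728, -0.0057, 0.0247]
tool_rot: [2.37, 2.062, 0.002]
contact_force: [-1.4, -4.3, -1.2]
opening: 0.0111
```

{"op": "apply_moves", "data": {
  "rows": [
    [0.5, 0, 0, 0, 0, 0],
    [1, 0, 0, 0, 0, 0],
    [1.5, 0, 0, 0, 0, 0],
    [2, 0, 0, 0, 0, 0],
    [2.5, 0, 0, 0, 0, 0],
    [3, 0, 0, 0, 0, 0]
  ]
}}

```text
t: 8.4
tool_pos: [0.477, 0.0244, 0.0247]
tool_rot: [2.37, 2.062, 0.002]
contact_force: [-1.4, -3.2, 0.1]
opening: 0.0111
```

```bash
python3 -c "
from h import *
st()"
```

```text
t 8.4 p [477.   24.4  24.7] yhead -7.95 z [ 0.001  0.    -1.   ] F [-1.37 -3.24  0.11] T [-0.74  0.18 -0.07] op 11.1 q [-0.11 -0.07  2.11  0.    1.1   0.03]
```

{"op": "apply_moves", "data": {
  "rows": [
    [0.3, 0, 0, 0, 0, 0],
    [0.6, 0, 0, 0, 0, 0],
    [0.9, 0, 0, 0, 0, 0],
    [1.2, 0, 0, 0, 0, 0]
  ]
}}

```text
t: 8.8
tool_pos: [0.4786, 0.0364, 0.0247]
tool_rot: [2.37, 2.062, 0.001]
contact_force: [-1.0, -2.5, -0.3]
opening: 0.0111
```

{"op": "apply_moves", "data": {
  "rows": [
    [0.2, 0, 0, 0, 0, 0],
    [0.4, 0, 0, 0, 0, 0]
  ]
}}

```text
t: 9.0
tool_pos: [0.4792, 0.0405, 0.0247]
tool_rot: [2.37, 2.062, 0.001]
contact_force: [-0.9, -2.3, -1.1]
opening: 0.0111
```

{"op": "apply_moves", "data": {
  "rows": [
    [0.1, 0, 0, 0, 0, 0],
    [0.2, 0, 0, 0, 0, 0]
  ]
}}

```text
t: 9.2
tool_pos: [0.4795, 0.0426, 0.0247]
tool_rot: [2.37, 2.062, 0.001]
contact_force: [-0.3, -3.5, -0.1]
opening: 0.0112
```

{"op": "apply_moves", "data": {
  "rows": [
    [0.1, 0, 0, 0, 0, 0],
    [0.2, 0, 0, 0, 0, 0]
  ]
}}

```text
t: 9.4
tool_pos: [0.4797, 0.0446, 0.0247]
tool_rot: [2.37, 2.061, 0.001]
contact_force: [-1.1, -3.2, -1.3]
opening: 0.0108
```

```bash
python3 -c "
from h import *
st()"
```

```text
t 9.4 p [479.7  44.6  24.7] yhead -7.96 z [ 0.001  0.    -1.   ] F [-1.12 -3.21 -1.28] T [-0.77  0.13  0.02] op 10.8 q [-0.06 -0.06  2.1   0.    1.1   0.08]
```

{"op": "apply_moves", "data": {
  "rows": [
    [0.1, 0, 0, 0, 0, 0],
    [0.2, 0, 0, 0, 0, 0]
  ]
}}

```text
t: 9.6
tool_pos: [0.48, 0.0466, 0.0247]
tool_rot: [2.37, 2.061, 0.001]
contact_force: [-0.2, -3.7, -1.0]
opening: 0.0107
```

```bash
python3 -c "
from h import *
st()"
```

```text
t 9.6 p [480.   46.6  24.7] yhead -7.97 z [ 0.001  0.    -1.   ] F [-0.23 -3.7  -0.95] T [-0.72  0.11 -0.05] op 10.7 q [-0.06 -0.06  2.1   0.    1.1   0.08]
```

{"op": "apply_moves", "data": {
  "rows": [
    [0.1, 0, 0, 0, 0, 0],
    [0.2, 0, 0, 0, 0, 0]
  ]
}}

```text
t: 9.8
tool_pos: [0.4803, 0.0487, 0.0247]
tool_rot: [2.37, 2.061, 0.001]
contact_force: [-0.7, -3.1, -0.2]
opening: 0.0109
```

```bash
python3 -c "
from h import *
st()"
```

```text
t 9.8 p [480.3  48.7  24.7] yhead -7.97 z [ 0.001  0.    -1.   ] F [-0.66 -3.12 -0.22] T [-0.77  0.11  0.01] op 10.9 q [-0.05 -0.06  2.1   0.    1.1   0.09]
```

{"op": "apply_moves", "data": {
  "rows": [
    [0.1, 0, 0, 0, 0, 0],
    [0.2, 0, 0, 0, 0, 0]
  ]
}}

```text
t: 10.0
tool_pos: [0.4806, 0.0508, 0.0247]
tool_rot: [2.37, 2.061, 0.001]
contact_force: [-0.2, -3.6, -0.6]
opening: 0.0111
```

```bash
python3 -c "
from h import *
st()"
```

```text
t 10.0 p [480.6  50.8  24.7] yhead -7.97 z [ 0.001  0.    -1.   ] F [-0.21 -3.59 -0.65] T [-0.72  0.13  0.08] op 11.1 q [-0.05 -0.06  2.09  0.    1.1   0.09]
```

{"op": "apply_moves", "data": {
  "rows": [
    [0.1, 0, 0, 0, 0, 0],
    [0.2, 0, 0, 0, 0, 0]
  ]
}}

```text
t: 10.2
tool_pos: [0.4809, 0.0528, 0.0247]
tool_rot: [2.37, 2.061, 0.001]
contact_force: [-0.6, -3.5, -0.6]
opening: 0.0111
```

```bash
python3 -c "
from h import *
st()"
```

```text
t 10.2 p [480.9  52.8  24.7] yhead -7.97 z [ 0.001  0.    -1.   ] F [-0.6  -3.54 -0.58] T [-0.71  0.12  0.05] op 11.1 q [-0.04 -0.06  2.09  0.    1.1   0.09]
```

{"op": "apply_moves", "data": {
  "rows": [
    [0.1, 0, 0, 0, 0, 0],
    [0.2, 0, 0, 0, 0, 0]
  ]
}}

```text
t: 10.4
tool_pos: [0.4812, 0.0549, 0.0247]
tool_rot: [2.37, 2.061, 0.001]
contact_force: [0.3, -3.3, 0.4]
opening: 0.0108
```

```bash
python3 -c "
from h import *
st()"
```

```text
t 10.4 p [481.2  54.9  24.7] yhead -7.97 z [ 0.001  0.    -1.   ] F [ 0.27 -3.33  0.38] T [-0.74  0.09 -0.  ] op 10.8 q [-0.04 -0.06  2.09  0.    1.1   0.1 ]
```

{"op": "apply_moves", "data": {
  "rows": [
    [0.1, 0, 0, 0, 0, 0],
    [0.2, 0, 0, 0, 0, 0]
  ]
}}

```text
t: 10.6
tool_pos: [0.4814, 0.057, 0.0247]
tool_rot: [2.37, 2.061, 0.001]
contact_force: [-0.8, -3.6, -0.6]
opening: 0.0105
```

```bash
python3 -c "
from h import *
st()"
```

```text
t 10.6 p [481.4  57.   24.7] yhead -7.97 z [ 0.001  0.    -1.   ] F [-0.81 -3.58 -0.61] T [-0.75  0.15 -0.02] op 10.5 q [-0.04 -0.05  2.09  0.    1.1   0.1 ]
```

{"op": "apply_moves", "data": {
  "rows": [
    [0.1, 0, 0, 0, 0, 0],
    [0.2, 0, 0, 0, 0, 0]
  ]
}}

```text
t: 10.8
tool_pos: [0.4817, 0.059, 0.0247]
tool_rot: [2.37, 2.061, 0.001]
contact_force: [0.6, -4.4, -0.9]
opening: 0.0108
```

```bash
python3 -c "
from h import *
st()"
```

```text
t 10.8 p [481.7  59.   24.7] yhead -7.97 z [ 0.001  0.    -1.   ] F [ 0.61 -4.39 -0.92] T [-0.75  0.08  0.  ] op 10.8 q [-0.03 -0.05  2.09  0.    1.1   0.11]
```

{"op": "apply_moves", "data": {
  "rows": [
    [0.1, 0, 0, 0, 0, 0],
    [0.2, 0, 0, 0, 0, 0]
  ]
}}

```text
t: 11.0
tool_pos: [0.482, 0.0611, 0.0247]
tool_rot: [2.37, 2.061, 0.001]
contact_force: [-1.1, -4.4, -0.8]
opening: 0.011
```

```bash
python3 -c "
from h import *
st()"
```

```text
t 11.0 p [482.   61.1  24.7] yhead -7.97 z [ 0.001  0.    -1.   ] F [-1.12 -4.39 -0.82] T [-0.8   0.06  0.04] op 11.0 q [-0.03 -0.05  2.09  0.    1.1   0.11]
```

{"op": "apply_moves", "data": {
  "rows": [
    [0.05, 0, 0, 0, 0, 0],
    [0.1, 0, 0, 0, 0, 0]
  ]
}}

```text
t: 11.2
tool_pos: [0.4822, 0.0621, 0.0247]
tool_rot: [2.37, 2.061, 0.001]
contact_force: [-0.0, -4.0, -1.6]
opening: 0.0106
```

```bash
python3 -c "
from h import *
st()"
```

```text
t 11.2 p [482.2  62.1  24.7] yhead -7.97 z [ 0.001  0.    -1.   ] F [-0.   -3.97 -1.56] T [-0.75  0.09  0.01] op 10.6 q [-0.03 -0.05  2.09  0.    1.1   0.11]
```

{"op": "apply_moves", "data": {
  "rows": [
    [0.05, 0, 0, 0, 0, 0],
    [0.1, 0, 0, 0, 0, 0]
  ]
}}

```text
t: 11.4
tool_pos: [0.4823, 0.0632, 0.0247]
tool_rot: [2.37, 2.061, 0.001]
contact_force: [-0.7, -3.8, -0.7]
opening: 0.0108
```

```bash
python3 -c "
from h import *
st()"
```

```text
t 11.4 p [482.3  63.2  24.7] yhead -7.96 z [ 0.001 -0.    -1.   ] F [-0.74 -3.75 -0.67] T [-0.78  0.1   0.  ] op 10.8 q [-0.02 -0.05  2.09  0.    1.1   0.12]
```

{"op": "apply_moves", "data": {
  "rows": [
    [0.1, 0, 0, 0, 0, 0],
    [0.2, 0, 0, 0, 0, 0]
  ]
}}

```text
t: 11.6
tool_pos: [0.4826, 0.0652, 0.0247]
tool_rot: [2.37, 2.061, 0.001]
contact_force: [-1.1, -3.5, -0.8]
opening: 0.0108
```

```bash
python3 -c "
from h import *
st()"
```

```text
t 11.6 p [482.6  65.2  24.7] yhead -7.97 z [ 0.001 -0.    -1.   ] F [-1.11 -3.47 -0.78] T [-0.75  0.09 -0.01] op 10.8 q [-0.02 -0.05  2.09  0.    1.1   0.12]
```

{"op": "apply_moves", "data": {
  "rows": [
    [0.05, 0, 0, 0, 0, 0],
    [0.1, 0, 0, 0, 0, 0]
  ]
}}

```text
t: 11.8
tool_pos: [0.4828, 0.0663, 0.0247]
tool_rot: [2.37, 2.061, 0.001]
contact_force: [-0.7, -3.9, 1.2]
opening: 0.0108
```

```bash
python3 -c "
from h import *
st()"
```

```text
t 11.8 p [482.8  66.3  24.7] yhead -7.96 z [ 0.001  0.    -1.   ] F [-0.74 -3.86  1.19] T [-0.76  0.07 -0.  ] op 10.8 q [-0.02 -0.05  2.08  0.    1.1   0.12]
```

{"op": "apply_moves", "data": {
  "rows": [
    [0.1, 0, 0, 0, 0, 0],
    [0.2, 0, 0, 0, 0, 0]
  ]
}}

```text
t: 12.0
tool_pos: [0.483, 0.0683, 0.0247]
tool_rot: [2.37, 2.061, 0.001]
contact_force: [-0.1, -3.3, 0.6]
opening: 0.0108
```

```bash
python3 -c "
from h import *
st()"
```

```text
t 12.0 p [483.   68.3  24.7] yhead -7.97 z [ 0.001 -0.    -1.   ] F [-0.07 -3.27  0.59] T [-0.74  0.13 -0.01] op 10.8 q [-0.01 -0.05  2.08  0.    1.1   0.13]
```

{"op": "apply_moves", "data": {
  "rows": [
    [0.05, 0, 0, 0, 0, 0],
    [0.1, 0, 0, 0, 0, 0]
  ]
}}

```text
t: 12.2
tool_pos: [0.4832, 0.0694, 0.0247]
tool_rot: [2.37, 2.061, 0.001]
contact_force: [-0.6, -3.3, -0.5]
opening: 0.0108
```

```bash
python3 -c "
from h import *
st()"
```

```text
t 12.2 p [483.2  69.4  24.7] yhead -7.96 z [ 0.001 -0.    -1.   ] F [-0.59 -3.33 -0.49] T [-0.72  0.1  -0.03] op 10.8 q [-0.01 -0.05  2.08  0.    1.1   0.13]
```

{"op": "apply_moves", "data": {
  "rows": [
    [0.1, 0, 0, 0, 0, 0],
    [0.2, 0, 0, 0, 0, 0]
  ]
}}

```text
t: 12.4
tool_pos: [0.4834, 0.0714, 0.0247]
tool_rot: [2.37, 2.061, 0.001]
contact_force: [-1.0, -2.8, -0.6]
opening: 0.0111
```

```bash
python3 -c "
from h import *
st()"
```

```text
t 12.4 p [483.4  71.4  24.7] yhead -7.97 z [ 0.001  0.    -1.   ] F [-1.03 -2.82 -0.57] T [-0.78  0.08 -0.02] op 11.1 q [-0.01 -0.04  2.08  0.    1.1   0.13]
```

{"op": "apply_moves", "data": {
  "rows": [
    [0.05, 0, 0, 0, 0, 0],
    [0.1, 0, 0, 0, 0, 0]
  ]
}}

```text
t: 12.6
tool_pos: [0.4836, 0.0725, 0.0247]
tool_rot: [2.37, 2.061, 0.001]
contact_force: [-0.9, -3.7, 0.5]
opening: 0.0109
```

```bash
python3 - <<'E'
from h import *
import pickle
st()
w=ctrl.get_image("wrist");cv2.imwrite("pics/w6.png",w["color"])
E
```

```text
t 12.6 p [483.6  72.5  24.7] yhead -7.96 z [ 0.001 -0.    -1.   ] F [-0.89 -3.72  0.48] T [-0.81  0.07 -0.04] op 10.9 q [-0.   -0.04  2.08 -0.    1.1   0.14]
```

View pics/w6.png

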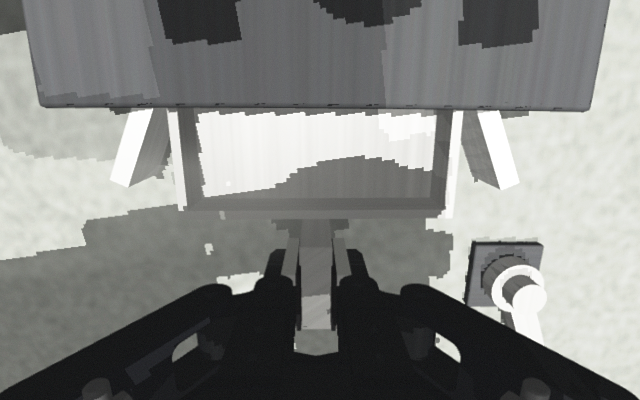

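The tray is straight in the tunnel, with its front wall at row 212 and the roof edge at row 105. No bumper felt yet.

{"op": "apply_moves", "data": {
  "rows": [
    [0.05, 0, 0, 0, 0, 0],
    [0.1, 0, 0, 0, 0, 0]
  ]
}}

```text
t: 12.85
tool_pos: [0.4837, 0.0736, 0.0247]
tool_rot: [2.37, 2.062, 0.001]
contact_force: [-1.7, -4.3, 0.3]
opening: 0.0108
```

```bash
python3 -c "
from h import *
st()"
```

```text
t 12.85 p [483.7  73.6  24.7] yhead -7.96 z [ 0.001  0.    -1.   ] F [-1.68 -4.31  0.3 ] T [-0.78  0.07  0.  ] op 10.8 q [-0.   -0.04  2.08  0.    1.1   0.14]
```

{"op": "apply_moves", "data": {
  "rows": [
    [0.05, 0, 0, 0, 0, 0],
    [0.1, 0, 0, 0, 0, 0]
  ]
}}

```text
t: 13.05
tool_pos: [0.4839, 0.0746, 0.0247]
tool_rot: [2.37, 2.062, 0.001]
contact_force: [-0.8, -3.7, -0.5]
opening: 0.0109
```

```bash
python3 -c "
from h import *
st()"
```

```text
t 13.05 p [483.9  74.6  24.7] yhead -7.96 z [ 0.001  0.    -1.   ] F [-0.85 -3.69 -0.54] T [-0.76  0.11 -0.01] op 10.9 q [ 0.   -0.04  2.08  0.    1.1   0.14]
```

{"op": "apply_moves", "data": {
  "rows": [
    [0.05, 0, 0, 0, 0, 0],
    [0.1, 0, 0, 0, 0, 0]
  ]
}}

```text
t: 13.25
tool_pos: [0.484, 0.0755, 0.0247]
tool_rot: [2.37, 2.061, 0.001]
contact_force: [-0.1, -4.2, 0.7]
opening: 0.0111
```

```bash
python3 -c "
from h import *
st()"
```

```text
t 13.25 p [484.   75.5  24.7] yhead -7.96 z [ 0.001 -0.    -1.   ] F [-0.11 -4.2   0.74] T [-0.86  0.1  -0.  ] op 11.1 q [ 0.   -0.04  2.08 -0.    1.1   0.14]
```

{"op": "apply_moves", "data": {
  "rows": [
    [0.05, 0, 0, 0, 0, 0],
    [0.1, 0, 0, 0, 0, 0]
  ]
}}

```text
t: 13.45
tool_pos: [0.4841, 0.0764, 0.0247]
tool_rot: [2.37, 2.061, 0.0]
contact_force: [-0.1, -4.2, 1.7]
opening: 0.0111
```

```bash
python3 -c "
from h import *
st()"
```

```text
t 13.45 p [484.1  76.4  24.7] yhead -7.96 z [ 0.001 -0.    -1.   ] F [-0.08 -4.2   1.73] T [-0.87  0.17 -0.01] op 11.1 q [ 0.   -0.04  2.08 -0.    1.1   0.14]
```

{"op": "apply_moves", "data": {
  "rows": [
    [0.05, 0, 0, 0, 0, 0],
    [0.1, 0, 0, 0, 0, 0]
  ]
}}

```text
t: 13.65
tool_pos: [0.4842, 0.0772, 0.0247]
tool_rot: [2.37, 2.061, -0.0]
contact_force: [-0.6, -5.6, 0.7]
opening: 0.0109
```

```bash
python3 -c "
from h import *
st()"
```

```text
t 13.65 p [484.2  77.2  24.7] yhead -7.96 z [ 0.001 -0.001 -1.   ] F [-0.61 -5.64  0.68] T [-0.99  0.15 -0.01] op 10.9 q [ 0.01 -0.04  2.08 -0.    1.1   0.15]
```

{"op": "apply_moves", "data": {
  "rows": [
    [0.05, 0, 0, 0, 0, 0],
    [0.1, 0, 0, 0, 0, 0]
  ]
}}

```text
t: 13.85
tool_pos: [0.4843, 0.0779, 0.0247]
tool_rot: [2.369, 2.061, -0.001]
contact_force: [-2.0, -6.2, 1.2]
opening: 0.0108
```

```bash
python3 -c "
from h import *
st()"
```

```text
t 13.85 p [484.3  77.9  24.7] yhead -7.96 z [ 0.    -0.002 -1.   ] F [-1.96 -6.17  1.17] T [-1.01  0.19 -0.05] op 10.8 q [ 0.01 -0.04  2.08 -0.    1.1   0.15]
```

The bumper is felt: force rose from about 3.5 to 6.2 N over about 3 mm. Releasing the fin and rising.

{"op": "apply_moves", "data": {
  "rows": [
    [0, 0, 0, 0, 0, 0],
    [0, 0, 0, 0, 0, 0],
    [0, 0, 0, 0, 0, 0],
    [0, 0, 0, 0, 0, 0],
    [0, 0, 0, 0, 0, 0],
    [0, 0, 0, 0, 0, 0]
  ],
  "grip": 0.5
}}

```text
t: 14.45
tool_pos: [0.4844, 0.0781, 0.0247]
tool_rot: [2.369, 2.061, -0.001]
contact_force: [-0.7, 0.2, 0.5]
opening: 0.0426
```

{"op": "apply_moves", "data": {
  "rows": [
    [0, 0, -0.5, 0, 0, 0],
    [0, 0, -2, 0, 0, 0],
    [0, 0, -5, 0, 0, 0],
    [0, 0, -8, 0, 0, 0],
    [0, 0, -11, 0, 0, 0],
    [-3, 0, -14, 0, 0, 0],
    [-7, 0, -17, 0, 0, 0],
    [-11, 2, -20, 0, 0, 0],
    [-13, 3, -20, 0, 0, 0],
    [-13, 3, -20, 0, 0, 0],
    [-13, 3, -20, 0, 0, 0]
  ]
}}

```text
t: 15.55
tool_pos: [0.4957, -0.0547, 0.2249]
tool_rot: [2.371, 2.06, -0.001]
contact_force: [-0.3, 1.4, 0.1]
opening: 0.0426
```

```bash
python3 - <<'E'
from h import *
import pickle
st()
w=ctrl.get_image("wrist");cv2.imwrite("pics/w7.png",w["color"]);pickle.dump(w,open("w7.pkl","wb"))
E
```

```text
t 15.55 p [495.7 -54.7 224.9] yhead -8.03 z [-0.    -0.001 -1.   ] F [-0.25  1.41  0.1 ] T [ 0.   -0.03  0.04] op 42.6 q [-0.26 -0.25  1.91 -0.    1.49 -0.12]
```

View pics/w7.png

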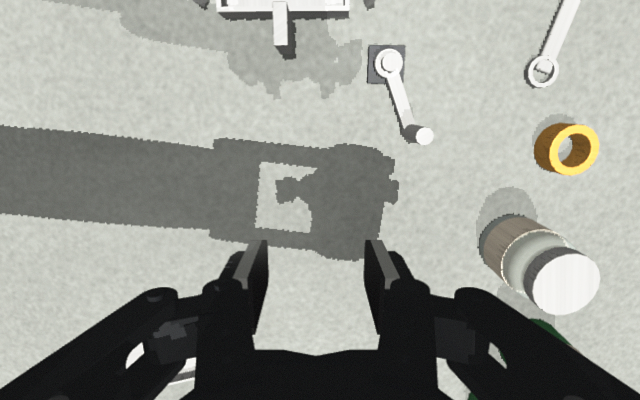

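The view shows the peg top at (425,135), the hinge at (389,62), and the tray front wall and fin at the top near (283,10). Measuring the peg, hinge and tray front.

```bash
python3 - <<'E'
from h import *
import pickle
w=pickle.load(open("w7.pkl","rb"));c=w["color"]
g=c.min(axis=2);m=((g>200)*255).astype(np.uint8)
for n,(x0,y0,x1,y1) in {"peg":(412,122,440,150)}.items():
    M=cv2.moments(m[y0:y1,x0:x1],True);print(n,x0+M["m10"]/M["m00"],y0+M["m01"]/M["m00"],M["m00"])
cv2.imwrite("pics/w7z.png",cv2.resize(c[0:160,200:460],None,fx=3,fy=3,interpolation=cv2.INTER_CUBIC))
P=onz(w,[[425,135]],.062);H=onz(w,[[389,64]],.018);print(P*1e3,H*1e3,np.linalg.norm((P-H)[0,:2]))
E
```

```text
peg 425.808864265928 136.1274238227147 361.0
[[597.89390659 -30.05602329  62.        ]] [[581.01749067  35.990561    18.        ]] 0.0681686490220536
```

View pics/w7z.png

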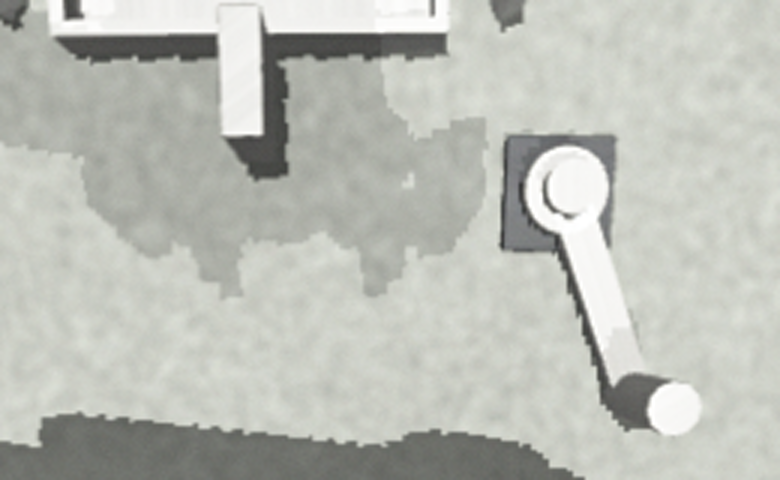

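```bash
python3 - <<'E'
from h import *
import pickle
w=pickle.load(open("w7.pkl","rb"))
a=lambda x,y:(200+(x+.5)/3-.5,(y+.5)/3-.5)
T=onz(w,[a(50,37),a(447,35)],.024);F=onz(w,[a(241,134),a(240,6)],.055)
print("front wall",T*1e3,T.mean(0),"fin",F*1e3,F.mean(0))
print("peg",onz(w,[a(673,409)],.062)*1e3,"hinge",onz(w,[a(567,190)],.018)*1e3,"foot",onz(w,[a(503,135),a(615,135),a(501,250)],.006)*1e3)
h=np.radians(82);x=np.array([np.cos(h),np.sin(h)]);y=np.array([-x[1],x[0]]);O=np.array([493,136.3])
H=np.array([580.3,38.]);
tr=np.array([484.3,77.9])+108*x; print("tray",tr,"press frame",(tr-O)@x,(tr-O)@y, "H",(H-O)@x,(H-O)@y)
# contact: peg with (P-tr)@x=-98
s=((tr-H)@x-98)/70; al=np.arcsin(s); P=H+70*(np.sin(al)*x+np.cos(al)*y)
print("contact bar angle",2.356+al,"peg",P,"press",(P-O)@x,(P-O)@y)
print("angle now",)
E
```

```text
front wall [[428.69097336 102.17952091  24.        ]
 [547.57323536  85.61944092  24.        ]] [0.4881321  0.09389948 0.024     ] fin [[483.71909741  61.56465688  55.        ]
 [488.78979201  93.955338    55.        ]] [0.48625444 0.07776    0.055     ]
peg [[596.96683704 -30.80611692  62.        ]] hinge [[580.78238845  36.93282938  18.        ]] foot [[564.22587864  57.49381211   6.        ]
 [600.35576464  52.6234921    6.        ]
 [559.8422645   21.99351521   6.        ]]
tray [499.3306949  184.84895142] press frame 48.95753880713971 0.4876231019838458 H -85.19353944348266 -100.13111822551348
contact bar angle 2.8986930478660913 peg [525.97214505  82.14163768] press -49.042461192860266 -40.188649630056275
angle now
```

```bash
python3 - <<'E'
from h import *
rows([(.597,-.031,.16,75),(.597,-.031,.10,75),(.597,-.031,.032,75)])
E
```

```text
[3.69, 9.75, 6.42, -0.01, -0.0, -16.59]
[3.69, 9.75, 12.42, -0.01, -0.0, -16.59]
[3.69, 9.76, 19.22, -0.01, -0.0, -16.59]
```

{"op": "apply_moves", "data": {
  "rows": [
    [0.5, 1, 0, 0, 0, -1.6],
    [0.9, 2, 1, 0, 0, -3.2],
    [1.2, 3, 2, 0, 0, -4.8],
    [1.6, 4, 3, 0, 0, -6.4],
    [2, 5, 4, 0, 0, -8],
    [2.4, 6, 5, 0, 0, -9.6],
    [2.8, 7, 6, 0, 0, -11.2],
    [3.1, 8, 7, 0, 0, -12.8],
    [3.4, 9, 8, 0, 0, -14.4],
    [3.7, 9.75, 9, 0, 0, -16],
    [3.7, 9.75, 10, 0, 0, -16.6],
    [3.7, 9.75, 10, 0, 0, -16.6],
    [3.7, 9.75, 10, 0, 0, -16.6]
  ]
}}

```text
t: 16.9
tool_pos: [0.5963, -0.0298, 0.1235]
tool_rot: [-0.408, -3.112, 0.001]
contact_force: [0.6, 0.6, 0.2]
opening: 0.0428
```

```bash
python3 - <<'E'
from h import *
import pickle
st()
w=ctrl.get_image("wrist");cv2.imwrite("pics/w8.png",w["color"]);pickle.dump(w,open("w8.pkl","wb"))
E
```

```text
t 16.9 p [596.3 -29.8 123.5] yhead 75.05 z [-0.003 -0.    -1.   ] F [0.61 0.6  0.2 ] T [-0.01 -0.01 -0.04] op 42.8 q [-0.17  0.08  1.77 -0.    1.29 -1.48]
```

View pics/w8.png

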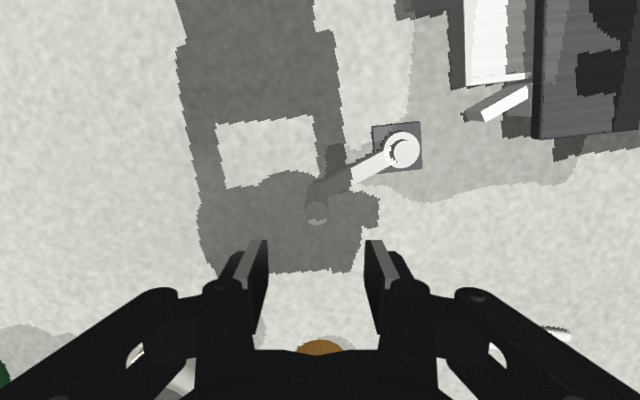

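The peg at (316,212) is centred between the pads. Descending and gripping.

{"op": "apply_moves", "data": {
  "rows": [
    [0, -0.1, 3, 0, 0, 0],
    [0, -0.1, 6, 0, 0, 0],
    [0, -0.1, 8.5, 0, 0, 0],
    [0, -0.1, 9.1, 0, 0, 0],
    [0, -0.1, 9.1, 0, 0, 0],
    [0, -0.1, 9.1, 0, 0, 0]
  ]
}}

```text
t: 17.55
tool_pos: [0.5976, -0.0313, 0.0351]
tool_rot: [0.409, 3.113, -0.001]
contact_force: [-0.6, -0.0, 0.1]
opening: 0.0427
```

{"op": "apply_moves", "data": {
  "rows": [
    [0, 0, 0, 0, 0, 0],
    [0, 0, 0, 0, 0, 0],
    [0, 0, 0, 0, 0, 0],
    [0, 0, 0, 0, 0, 0],
    [0, 0, 0, 0, 0, 0],
    [0, 0, 0, 0, 0, 0]
  ],
  "grip": 1,
  "squeeze": 40
}}

```text
t: 18.15
tool_pos: [0.5992, -0.0308, 0.0375]
tool_rot: [0.408, 3.11, 0.001]
contact_force: [-0.4, 3.3, 6.3]
opening: 0.0146
```

```bash
python3 - <<'E'
from h import *
st()
w=ctrl.get_image("wrist");cv2.imwrite("pics/w9.png",w["color"])
E
```

```text
t 18.15 p [599.2 -30.8  37.5] yhead 75.04 z [ 0.005 -0.    -1.   ] F [-0.38  3.26  6.3 ] T [0.58 0.16 0.01] op 14.6 q [-0.18  0.19  1.81  0.    1.14 -1.49]
```

View pics/w9.png

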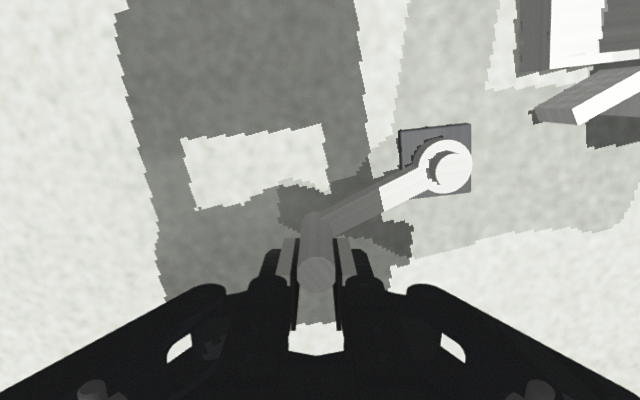

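```bash
cat >> h.py <<'E'
def arc(C,r,phis,z=None):
    o=ctrl.get_obs();R=Ro.from_rotvec(o["tool_rot"]);p=np.array(o["tool_pos"]);out=[]
    for f in phis:
        a=np.radians(f);t=np.array([C[0]+r*np.cos(a),C[1]+r*np.sin(a),p[2] if z is None else z])
        out.append(np.r_[np.round(R.inv().apply(t-p)*100,2)].tolist()+[0,0,0])
    print(out)
E
python3 - <<'E'
from h import *
arc((.5822,.0375),.0703,np.arange(-80,-197,-6.5))
E
```

```text
[[0.44, -0.22, -0.0, 0, 0, 0], [1.18, -0.51, -0.01, 0, 0, 0], [1.95, -0.72, -0.01, 0, 0, 0], [2.74, -0.84, -0.01, 0, 0, 0], [3.54, -0.88, -0.02, 0, 0, 0], [4.33, -0.82, -0.02, 0, 0, 0], [5.11, -0.67, -0.03, 0, 0, 0], [5.87, -0.43, -0.03, 0, 0, 0], [6.6, -0.11, -0.03, 0, 0, 0], [7.29, 0.29, -0.03, 0, 0, 0], [7.93, 0.77, -0.04, 0, 0, 0], [8.51, 1.32, -0.04, 0, 0, 0], [9.03, 1.93, -0.04, 0, 0, 0], [9.47, 2.59, -0.04, 0, 0, 0], [9.83, 3.3, -0.04, 0, 0, 0], [10.11, 4.04, -0.04, 0, 0, 0], [10.31, 4.82, -0.04, 0, 0, 0], [10.42, 5.61, -0.04, 0, 0, 0]]
```

{"op": "apply_moves", "data": {
  "rows": [
    [0.45, -0.2, 0, 0, 0, 0],
    [1.2, -0.5, 0, 0, 0, 0],
    [1.95, -0.7, 0, 0, 0, 0],
    [2.75, -0.85, 0, 0, 0, 0],
    [3.55, -0.9, 0, 0, 0, 0],
    [4.35, -0.8, 0, 0, 0, 0],
    [5.1, -0.65, 0, 0, 0, 0],
    [5.85, -0.45, 0, 0, 0, 0]
  ]
}}

```text
t: 19.0
tool_pos: [0.5425, -0.0217, 0.0377]
tool_rot: [0.408, 3.106, -0.004]
contact_force: [1.7, -5.5, -3.7]
opening: 0.0144
```

```bash
python3 - <<'E'
from h import *
st()
arc((.5822,.0375),.0703,np.arange(-131.5,-197,-6))
E
```

```text
t 19.0 p [542.5 -21.7  37.7] yhead 75.02 z [ 0.009 -0.004 -1.   ] F [ 1.67 -5.46 -3.72] T [-0.89 -0.11  0.04] op 14.4 q [-0.18  0.06  1.95 -0.    1.12 -1.48]
[[0.84, 0.46, -0.01, 0, 0, 0], [1.48, 0.82, -0.02, 0, 0, 0], [2.07, 1.25, -0.02, 0, 0, 0], [2.63, 1.74, -0.03, 0, 0, 0], [3.12, 2.28, -0.03, 0, 0, 0], [3.56, 2.87, -0.04, 0, 0, 0], [3.93, 3.5, -0.04, 0, 0, 0], [4.24, 4.17, -0.05, 0, 0, 0], [4.47, 4.87, -0.05, 0, 0, 0], [4.63, 5.59, -0.05, 0, 0, 0], [4.71, 6.32, -0.05, 0, 0, 0]]
```

{"op": "apply_moves", "data": {
  "rows": [
    [0.85, 0.45, 0, 0, 0, 0],
    [1.5, 0.8, 0, 0, 0, 0],
    [2.05, 1.25, 0, 0, 0, 0],
    [2.65, 1.75, 0, 0, 0, 0],
    [3.1, 2.3, 0, 0, 0, 0],
    [3.55, 2.85, 0, 0, 0, 0],
    [3.95, 3.5, 0, 0, 0, 0],
    [4.25, 4.15, 0, 0, 0, 0],
    [4.45, 4.85, 0, 0, 0, 0],
    [4.65, 5.6, 0, 0, 0, 0]
  ]
}}

```text
t: 20.0
tool_pos: [0.5049, 0.0425, 0.0365]
tool_rot: [-0.409, -3.105, 0.015]
contact_force: [-24.8, -9.1, 18.4]
opening: 0.0145
```

```bash
python3 - <<'E'
from h import *
st()
w=ctrl.get_image("wrist");cv2.imwrite("pics/w10.png",w["color"])
arc((.5822,.0375),.0703,np.arange(-192,-230,-4))
E
```

```text
t 20.0 p [504.9  42.5  36.5] yhead 75.0 z [-0.011 -0.008 -1.   ] F [-24.77  -9.1   18.42] T [-1.2   3.09 -0.39] op 14.5 q [-0.06 -0.01  2.03 -0.01  1.14 -1.36]
[[-0.56, 0.97, -0.01, 0, 0, 0], [-0.56, 1.46, -0.01, 0, 0, 0], [-0.58, 1.95, -0.02, 0, 0, 0], [-0.64, 2.44, -0.02, 0, 0, 0], [-0.74, 2.92, -0.03, 0, 0, 0], [-0.86, 3.39, -0.03, 0, 0, 0], [-1.02, 3.86, -0.04, 0, 0, 0], [-1.22, 4.31, -0.04, 0, 0, 0], [-1.44, 4.74, -0.05, 0, 0, 0], [-1.69, 5.16, -0.05, 0, 0, 0]]
```

View pics/w10.png

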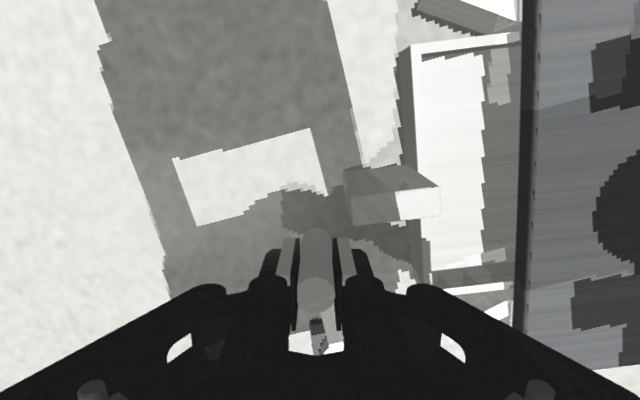

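```bash
python3 - <<'E'
from h import *
st()
t=ctrl.get_image("top");s=ctrl.get_image("scene");st()
cv2.imwrite("pics/t10.png",cv2.resize(t["color"][140:270,190:390],None,fx=4,fy=4,interpolation=cv2.INTER_CUBIC))
cv2.imwrite("pics/s10.png",cv2.resize(s["color"][80:270,330:570],None,fx=3,fy=3,interpolation=cv2.INTER_CUBIC))
E
```

```text
t 20.05 p [505.5  44.2  36.5] yhead 75.03 z [-0.009 -0.005 -1.   ] F [-22.72  -0.1   17.78] T [0.01 3.41 0.02] op 14.3 q [-0.06 -0.01  2.03 -0.01  1.14 -1.36]
t 20.15 p [505.5  44.4  36.5] yhead 75.08 z [-0.009 -0.005 -1.   ] F [-22.54  -1.1   17.74] T [-0.01  3.52  0.04] op 14.4 q [-0.06 -0.01  2.03 -0.01  1.14 -1.36]
```

View pics/s10.png

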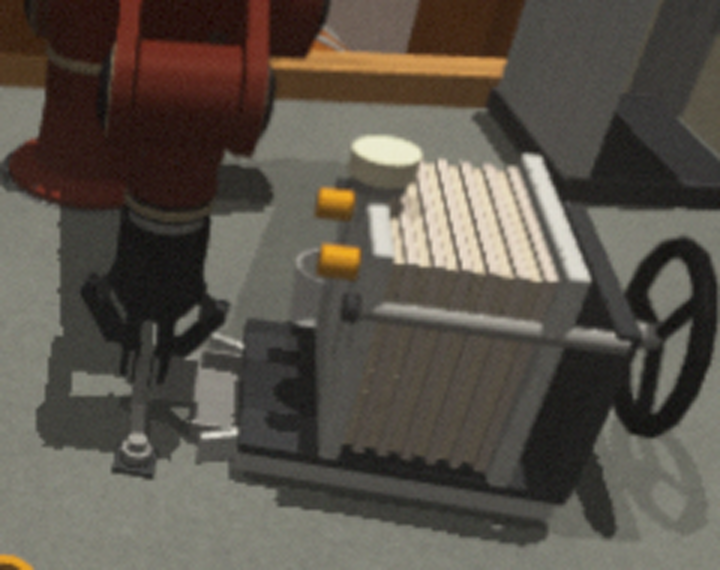

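View pics/t10.png

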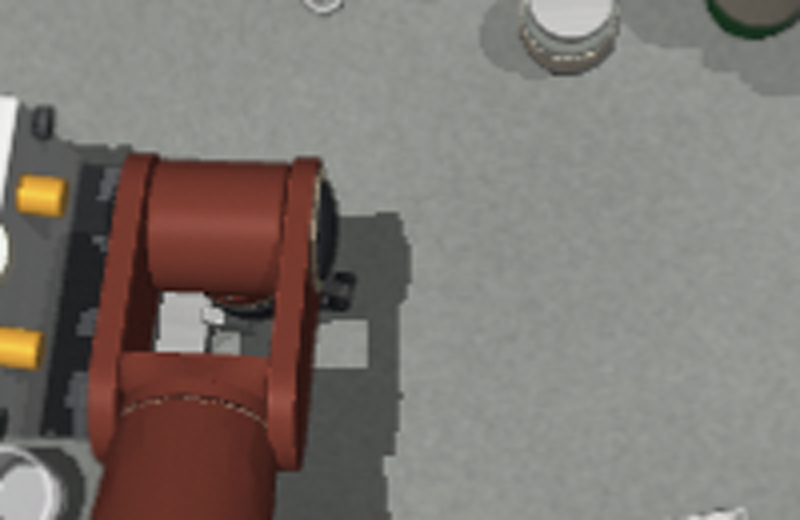

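{"op": "apply_moves", "data": {
  "rows": [
    [0, 0, 0, 0, 0, 0],
    [0, 0, 0, 0, 0, 0],
    [0, 0, 0, 0, 0, 0],
    [0, 0, 0, 0, 0, 0]
  ],
  "grip": 0.72,
  "squeeze": 20
}}

```text
t: 20.55
tool_pos: [0.506, 0.0442, 0.0368]
tool_rot: [-0.407, -3.108, 0.009]
contact_force: [0.7, -0.9, -0.1]
opening: 0.0238
```

```bash
python3 - <<'E'
from h import *
st()
w=ctrl.get_image("wrist");cv2.imwrite("pics/w11.png",w["color"])
print(onz(w,[[316,295],[316,272]],.062)*1e3)
E
```

```text
t 20.55 p [506.   44.2  36.8] yhead 75.08 z [-0.008 -0.005 -1.   ] F [ 0.66 -0.88 -0.06] T [-0.01 -0.02  0.06] op 23.8 q [-0.06 -0.01  2.03 -0.01  1.13 -1.36]
[[511.62902819  42.05389839  62.        ]
 [502.23168529  44.55477524  62.        ]]
```

View pics/w11.png

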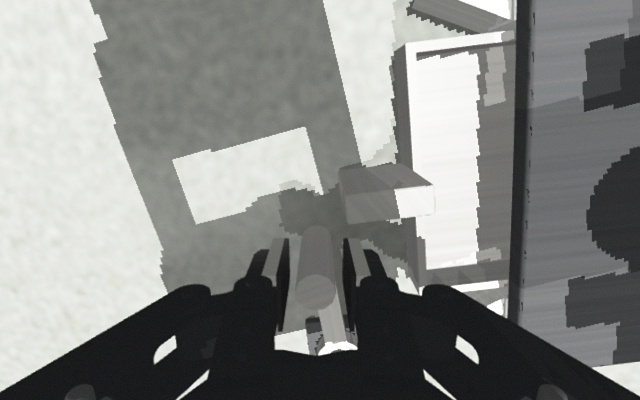

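```bash
python3 - <<'E'
from h import *
arc((.5797,.0335),.070,np.arange(-189,-223,-3))
E
```

```text
[[-0.44, 0.14, -0.0, 0, 0, 0], [-0.42, 0.5, -0.01, 0, 0, 0], [-0.41, 0.87, -0.01, 0, 0, 0], [-0.42, 1.23, -0.01, 0, 0, 0], [-0.45, 1.6, -0.01, 0, 0, 0], [-0.49, 1.96, -0.02, 0, 0, 0], [-0.56, 2.32, -0.02, 0, 0, 0], [-0.65, 2.68, -0.02, 0, 0, 0], [-0.75, 3.03, -0.03, 0, 0, 0], [-0.88, 3.38, -0.03, 0, 0, 0], [-1.02, 3.71, -0.03, 0, 0, 0], [-1.17, 4.05, -0.03, 0, 0, 0]]
```

{"op": "apply_moves", "data": {
  "rows": [
    [-0.3, 0, 0, 0, 0, 0],
    [-0.45, 0.15, 0, 0, 0, 0],
    [-0.4, 0.5, 0, 0, 0, 0],
    [-0.4, 0.85, 0, 0, 0, 0],
    [-0.4, 1.2, 0, 0, 0, 0],
    [-0.45, 1.6, 0, 0, 0, 0],
    [-0.5, 1.95, 0, 0, 0, 0],
    [-0.55, 2.3, 0, 0, 0, 0]
  ]
}}

```text
t: 21.4
tool_pos: [0.5163, 0.0653, 0.0359]
tool_rot: [-0.407, -3.106, 0.01]
contact_force: [-4.4, -3.1, 0.7]
opening: 0.0238
```

```bash
python3 - <<'E'
from h import *
st()
w=ctrl.get_image("wrist");cv2.imwrite("pics/w12.png",w["color"])
arc((.5797,.0335),.070,np.arange(-207,-226,-2))
E
```

```text
t 21.4 p [516.3  65.3  35.9] yhead 75.08 z [-0.01  -0.005 -1.   ] F [-4.39 -3.06  0.73] T [-0.52  0.54  0.04] op 23.8 q [-0.01  0.02  2.   -0.01  1.14 -1.32]
[[-0.08, -0.02, -0.0, 0, 0, 0], [-0.14, 0.22, -0.0, 0, 0, 0], [-0.2, 0.45, -0.0, 0, 0, 0], [-0.27, 0.69, -0.01, 0, 0, 0], [-0.35, 0.92, -0.01, 0, 0, 0], [-0.44, 1.15, -0.01, 0, 0, 0], [-0.54, 1.37, -0.01, 0, 0, 0], [-0.64, 1.59, -0.02, 0, 0, 0], [-0.75, 1.81, -0.02, 0, 0, 0], [-0.87, 2.02, -0.02, 0, 0, 0]]
```

View pics/w12.png

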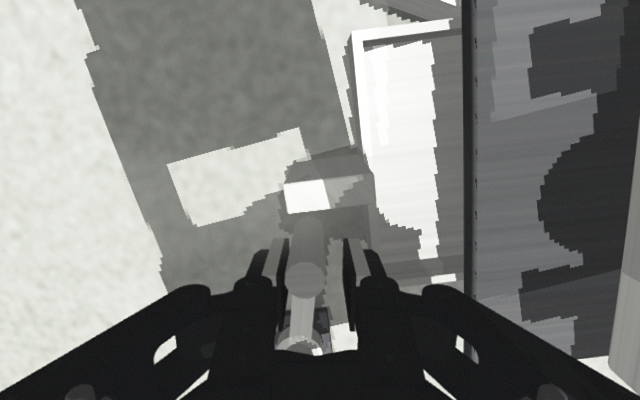

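{"op": "apply_moves", "data": {
  "rows": [
    [-0.1, 0.2, 0, 0, 0, 0],
    [-0.2, 0.4, 0, 0, 0, 0],
    [-0.25, 0.6, 0, 0, 0, 0]
  ]
}}

```text
t: 21.75
tool_pos: [0.5205, 0.071, 0.0357]
tool_rot: [-0.406, -3.106, 0.009]
contact_force: [-2.6, -3.2, 0.5]
opening: 0.0238
```

```bash
python3 - <<'E'
from h import *
st()
w=ctrl.get_image("wrist");cv2.imwrite("pics/w13.png",w["color"])
arc((.5797,.0335),.070,np.arange(-210,-226,-1))
E
```

```text
t 21.75 p [520.5  71.   35.7] yhead 75.09 z [-0.01  -0.005 -1.   ] F [-2.6  -3.16  0.46] T [-0.44  0.49  0.01] op 23.8 q [-0.    0.03  1.98 -0.01  1.14 -1.31]
[[0.08, -0.3, 0.0, 0, 0, 0], [0.05, -0.18, 0.0, 0, 0, 0], [0.02, -0.06, 0.0, 0, 0, 0], [-0.02, 0.05, -0.0, 0, 0, 0], [-0.06, 0.17, -0.0, 0, 0, 0], [-0.1, 0.28, -0.0, 0, 0, 0], [-0.14, 0.4, -0.0, 0, 0, 0], [-0.19, 0.51, -0.0, 0, 0, 0], [-0.24, 0.62, -0.01, 0, 0, 0], [-0.29, 0.74, -0.01, 0, 0, 0], [-0.34, 0.85, -0.01, 0, 0, 0], [-0.39, 0.96, -0.01, 0, 0, 0], [-0.44, 1.07, -0.01, 0, 0, 0], [-0.5, 1.17, -0.01, 0, 0, 0], [-0.56, 1.28, -0.01, 0, 0, 0], [-0.62, 1.39, -0.01, 0, 0, 0]]
```

View pics/w13.png

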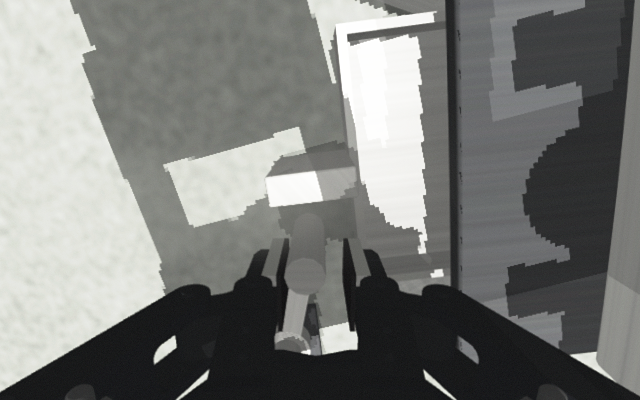

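```bash
python3 - <<'E'
from h import *
w=ctrl.get_image("wrist")
P=onz(w,[[306,275]],.062)[0]*1e3;W=onz(w,[[336,40],[343,100],[355,190]],.024)*1e3
v=W[2]-W[0];v/=np.linalg.norm(v);n=np.array([-v[1],v[0]])
print(P,W,np.degrees(np.arctan2(v[1],v[0])),"gap axis-wall",(W[1]-P)[:2]@n)
h=np.radians(82);x=np.array([np.cos(h),np.sin(h)]);print((W[:,:2]-np.array([493,136.3]))@x,(P[:2]-np.array([493,136.3]))@x, np.linalg.norm(P[:2]-[580.5,37.4]))
E
```

```text
[516.64706289  67.69887952  62.        ] [[435.05842599 101.64591975  24.        ]
 [459.29176616  98.67207058  24.        ]
 [499.60053394  94.48575243  24.        ]] -6.330389554601838 gap axis-wall 24.460255032364305
[-42.38073765 -41.95301643 -40.48869741] -64.6424640244693 70.67686804882193
```

```bash
python3 - <<'E'
from h import *
arc((.5815,.0415),.070,np.arange(-206,-224,-1.5))
E
```

```text
[[0.23, 0.05, 0.0, 0, 0, 0], [0.19, 0.23, 0.0, 0, 0, 0], [0.15, 0.41, -0.0, 0, 0, 0], [0.11, 0.58, -0.0, 0, 0, 0], [0.05, 0.76, -0.0, 0, 0, 0], [-0.0, 0.93, -0.01, 0, 0, 0], [-0.06, 1.11, -0.01, 0, 0, 0], [-0.13, 1.28, -0.01, 0, 0, 0], [-0.2, 1.45, -0.01, 0, 0, 0], [-0.27, 1.61, -0.01, 0, 0, 0], [-0.35, 1.78, -0.01, 0, 0, 0], [-0.43, 1.94, -0.02, 0, 0, 0]]
```

Moving to about 5 mm before the predicted contact, then feeling for it.

{"op": "apply_moves", "data": {
  "rows": [
    [0.1, 0.2, 0, 0, 0, 0],
    [0.1, 0.4, 0, 0, 0, 0],
    [0.1, 0.6, 0, 0, 0, 0],
    [0.05, 0.75, 0, 0, 0, 0],
    [0, 0.95, 0, 0, 0, 0]
  ]
}}

```text
t: 22.35
tool_pos: [0.5237, 0.0803, 0.0361]
tool_rot: [-0.406, -3.108, 0.009]
contact_force: [0.1, -5.0, -0.7]
opening: 0.024
```

```bash
python3 - <<'E'
from h import *
st()
w=ctrl.get_image("wrist");cv2.imwrite("pics/w14.png",w["color"])
arc((.5815,.0415),.070,np.arange(-213,-225,-1))
E
```

```text
t 22.35 p [523.7  80.3  36.1] yhead 75.1 z [-0.008 -0.004 -1.   ] F [ 0.07 -4.99 -0.65] T [-0.76 -0.15  0.03] op 24.0 q [ 0.01  0.04  1.97 -0.    1.13 -1.29]
[[0.08, -0.12, 0.0, 0, 0, 0], [0.04, -0.0, 0.0, 0, 0, 0], [0.0, 0.11, -0.0, 0, 0, 0], [-0.04, 0.23, -0.0, 0, 0, 0], [-0.09, 0.34, -0.0, 0, 0, 0], [-0.13, 0.46, -0.0, 0, 0, 0], [-0.18, 0.57, -0.0, 0, 0, 0], [-0.23, 0.68, -0.01, 0, 0, 0], [-0.29, 0.79, -0.01, 0, 0, 0], [-0.34, 0.9, -0.01, 0, 0, 0], [-0.4, 1.01, -0.01, 0, 0, 0], [-0.46, 1.11, -0.01, 0, 0, 0]]
```

View pics/w14.png

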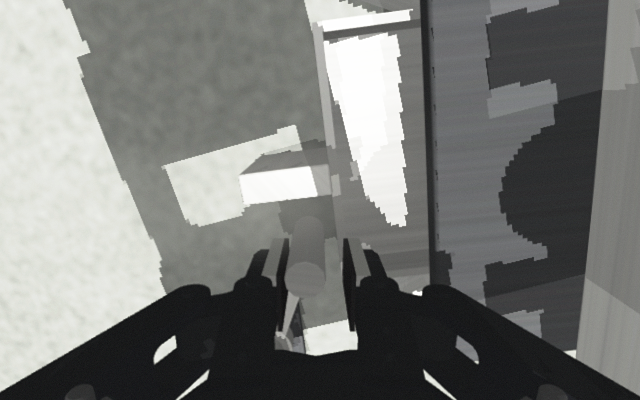

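{"op": "apply_moves", "data": {
  "rows": [
    [0, 0.1, 0, 0, 0, 0],
    [-0.05, 0.25, 0, 0, 0, 0]
  ]
}}

```text
t: 22.6
tool_pos: [0.5251, 0.0828, 0.0362]
tool_rot: [-0.406, -3.108, 0.008]
contact_force: [1.5, -4.3, -0.4]
opening: 0.0238
```

```bash
python3 -c "
from h import *
st()"
```

```text
t 22.6 p [525.1  82.8  36.2] yhead 75.1 z [-0.008 -0.004 -1.   ] F [ 1.53 -4.27 -0.39] T [-0.77 -0.09  0.04] op 23.8 q [ 0.02  0.04  1.97 -0.    1.13 -1.29]
```

{"op": "apply_moves", "data": {
  "rows": [
    [-0.05, 0.1, 0, 0, 0, 0]
  ]
}}

```text
t: 22.7
tool_pos: [0.5257, 0.0838, 0.0362]
tool_rot: [-0.406, -3.107, 0.008]
contact_force: [-0.2, -4.1, -0.4]
opening: 0.0236
```

```bash
python3 -c "
from h import *
st()"
```

```text
t 22.7 p [525.7  83.8  36.2] yhead 75.1 z [-0.008 -0.004 -1.   ] F [-0.16 -4.05 -0.36] T [-0.66  0.05  0.01] op 23.6 q [ 0.02  0.05  1.97 -0.    1.14 -1.29]
```

{"op": "apply_moves", "data": {
  "rows": [
    [-0.05, 0.1, 0, 0, 0, 0]
  ]
}}

```text
t: 22.8
tool_pos: [0.5262, 0.0848, 0.0362]
tool_rot: [-0.406, -3.107, 0.008]
contact_force: [-1.1, -4.7, -0.6]
opening: 0.0241
```

```bash
python3 -c "
from h import *
st()"
```

```text
t 22.8 p [526.2  84.8  36.2] yhead 75.09 z [-0.009 -0.004 -1.   ] F [-1.07 -4.67 -0.55] T [-0.73  0.08  0.04] op 24.1 q [ 0.02  0.05  1.97 -0.    1.14 -1.29]
```

{"op": "apply_moves", "data": {
  "rows": [
    [-0.05, 0.1, 0, 0, 0, 0]
  ]
}}

```text
t: 22.9
tool_pos: [0.5269, 0.0857, 0.0362]
tool_rot: [-0.406, -3.106, 0.008]
contact_force: [-0.8, -3.2, 0.2]
opening: 0.024
```

```bash
python3 - <<'E'
from h import *
st()
w=ctrl.get_image("wrist");cv2.imwrite("pics/w15.png",w["color"][100:330,200:440].repeat(3,0).repeat(3,1)[:600])
E
```

```text
t 22.9 p [526.9  85.7  36.2] yhead 75.09 z [-0.01  -0.004 -1.   ] F [-0.76 -3.19  0.15] T [-0.63  0.09  0.03] op 24.0 q [ 0.02  0.05  1.96 -0.    1.14 -1.28]
```

View pics/w15.png

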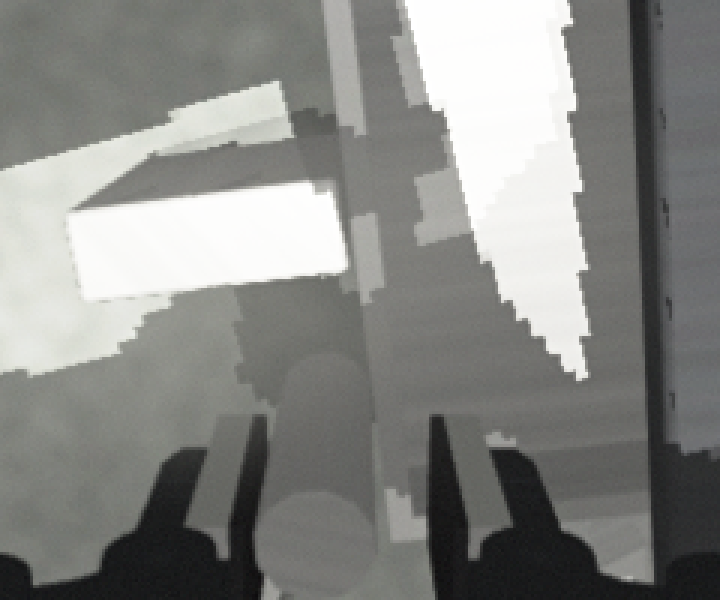

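The peg's side, at column 372 in the crop, is almost at the wall edge. I'm continuing in 1 mm steps.

{"op": "apply_moves", "data": {
  "rows": [
    [-0.05, 0.1, 0, 0, 0, 0]
  ]
}}

```text
t: 23.05
tool_pos: [0.5272, 0.0864, 0.0361]
tool_rot: [-0.406, -3.105, 0.01]
contact_force: [-3.0, -8.6, 3.4]
opening: 0.024
```

```bash
python3 -c "
from h import *
st()"
```

```text
t 23.05 p [527.2  86.4  36.1] yhead 75.11 z [-0.011 -0.005 -1.   ] F [-2.97 -8.65  3.44] T [-1.26  0.54 -0.  ] op 24.0 q [ 0.03  0.05  1.96 -0.    1.14 -1.28]
```

Contact is clear: force rose from about 4.5 to 9 N. I'll back the pads off the peg, then rise.

{"op": "apply_moves", "data": {
  "rows": [
    [0, -0.15, 0, 0, 0, 0],
    [0.05, -0.4, 0, 0, 0, 0],
    [0.05, -0.4, 0, 0, 0, 0]
  ]
}}

```text
t: 23.35
tool_pos: [0.5257, 0.0831, 0.0362]
tool_rot: [-0.406, -3.105, 0.008]
contact_force: [0.1, 0.2, -0.3]
opening: 0.0236
```

```bash
python3 - <<'E'
from h import *
st()
w=ctrl.get_image("wrist");cv2.imwrite("pics/w16.png",w["color"][100:300,200:440].repeat(3,0).repeat(3,1))
E
```

```text
t 23.35 p [525.7  83.1  36.2] yhead 75.1 z [-0.011 -0.004 -1.   ] F [ 0.12  0.16 -0.29] T [0.03 0.   0.01] op 23.6 q [ 0.02  0.05  1.97 -0.    1.14 -1.29]
```

View pics/w16.png

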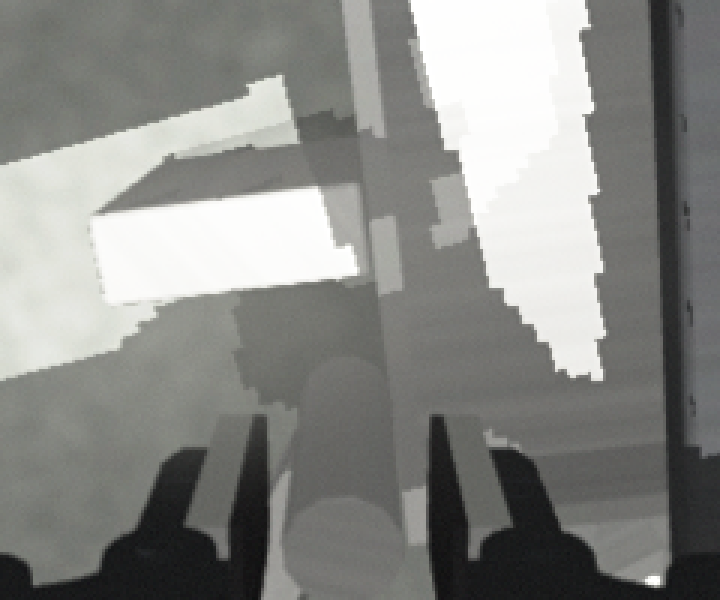

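The peg stands free between the pads, against the wall edge. Rising clear.

{"op": "apply_moves", "data": {
  "rows": [
    [0, 0, -1, 0, 0, 0],
    [0, 0, -3, 0, 0, 0],
    [0, 0, -6, 0, 0, 0],
    [0, 0, -9, 0, 0, 0],
    [0, -3, -12, 0, 0, 0],
    [0, -7, -14, 0, 0, 3],
    [0, -11, -16, 0, 0, 6],
    [0, -14, -17, 0, 0, 9],
    [0, -14, -17, 0, 0, 12],
    [0, -14, -17, 0, 0, 15],
    [0, -14, -17, 0, 0, 16.6],
    [0, -14, -17, 0, 0, 16.6],
    [0, -14, -17, 0, 0, 16.6]
  ]
}}

```text
t: 24.7
tool_pos: [0.4916, -0.0514, 0.208]
tool_rot: [-2.099, -2.331, 0.014]
contact_force: [0.2, 0.1, -0.0]
opening: 0.0239
```

```bash
python3 - <<'E'
from h import *
import pickle
st()
w=ctrl.get_image("wrist");pickle.dump(w,open("w17.pkl","wb"));cv2.imwrite("pics/w17.png",w["color"])
t=ctrl.get_image("top");cv2.imwrite("pics/t17.png",t["color"])
cv2.imwrite("pics/w17z.png",cv2.resize(w["color"][0:150,200:440],None,fx=3.3,fy=3.3,interpolation=cv2.INTER_CUBIC))
E
```

```text
t 24.7 p [491.6 -51.4 208. ] yhead 5.99 z [-0.009 -0.004 -1.   ] F [ 0.25  0.09 -0.05] T [-0.05  0.02  0.01] op 23.9 q [-0.25 -0.25  1.93 -0.01  1.47 -0.36]
```

View pics/w17.png

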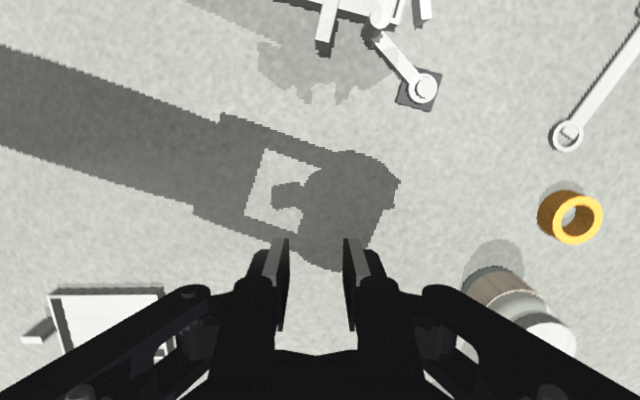

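View pics/t17.png

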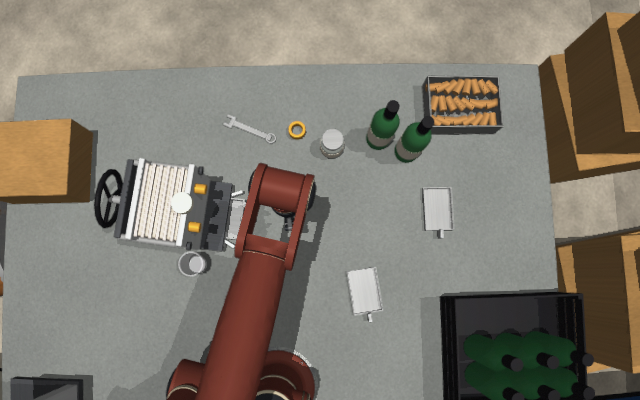

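The bystanders look undisturbed. I'm backing off for a cleaner view of the peg and wall.

{"op": "apply_moves", "data": {
  "rows": [
    [-3, 0, -1, 0, 0, 0.9],
    [-6, 0, -1, 0, 0, 1.8],
    [-9, 0, -1, 0, 0, 2.8],
    [-9, 0, -1, 0, 0, 2.8],
    [-9, 0, -1, 0, 0, 2.8]
  ]
}}

```text
t: 25.3
tool_pos: [0.5017, -0.141, 0.2184]
tool_rot: [-2.36, -2.068, 0.014]
contact_force: [0.3, -0.1, 0.5]
opening: 0.0241
```

```bash
python3 - <<'E'
from h import *
import pickle
st()
w=ctrl.get_image("wrist");pickle.dump(w,open("w18.pkl","wb"))
cv2.imwrite("pics/w18.png",cv2.resize(w["color"][0:130,220:440],None,fx=3.6,fy=3.6,interpolation=cv2.INTER_CUBIC))
t=ctrl.get_image("top");cv2.imwrite("pics/t18.png",cv2.resize(t["color"][140:270,190:390],None,fx=4,fy=4,interpolation=cv2.INTER_CUBIC))
E
```

```text
t 25.3 p [ 501.7 -141.   218.4] yhead -7.53 z [-0.009 -0.003 -1.   ] F [ 0.26 -0.07  0.45] T [-0.03 -0.03  0.  ] op 24.1 q [-0.41 -0.18  1.86 -0.01  1.47 -0.28]
```

View pics/w18.png

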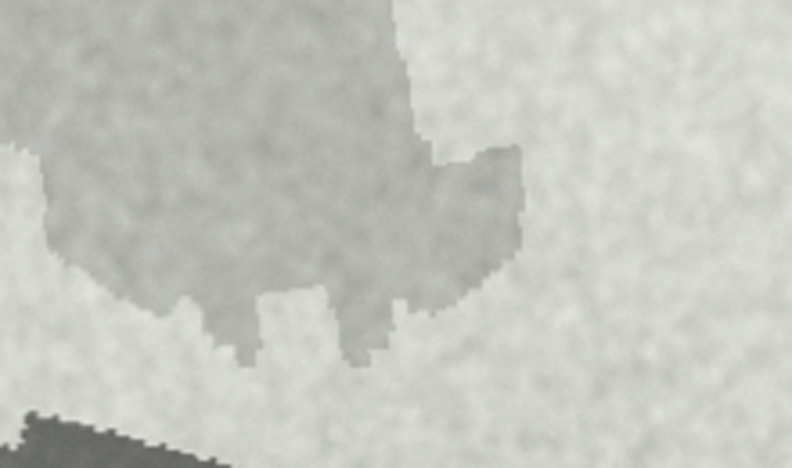

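View pics/t18.png

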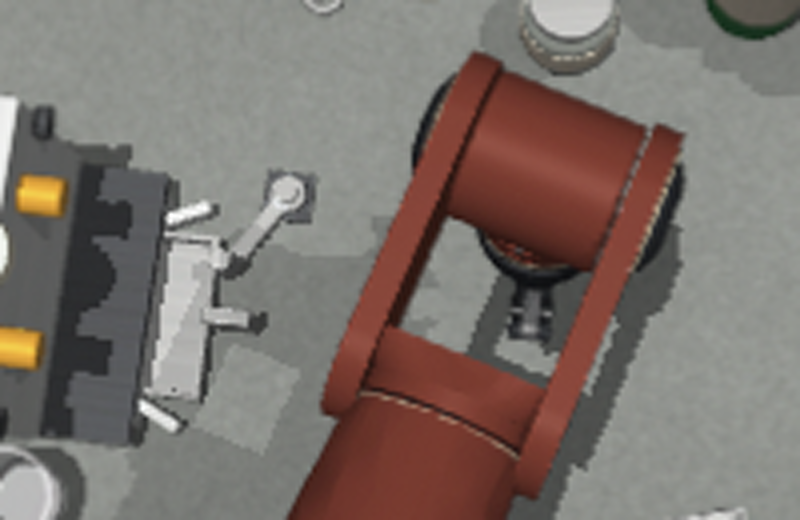

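The top view shows the peg against the front wall at (220,252). Measuring from the earlier wrist zoom.

View pics/w17z.png

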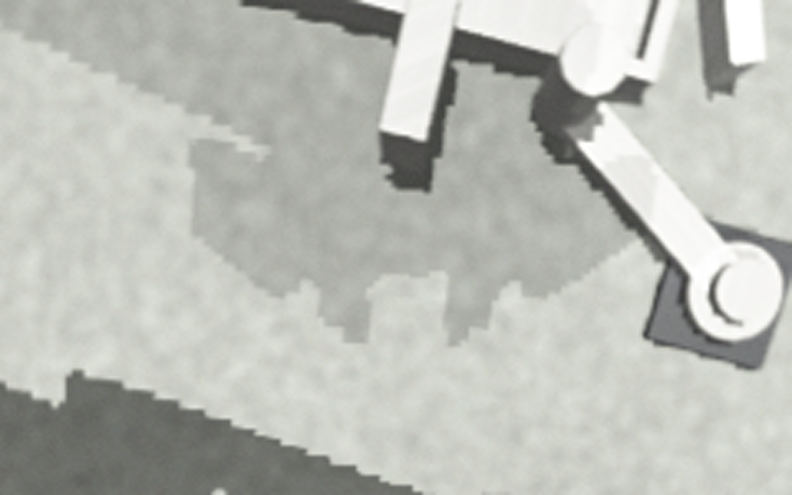

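```bash
python3 - <<'E'
from h import *
import pickle
w=pickle.load(open("w17.pkl","rb"))
a=lambda x,y:(200+(x+.5)/3.3-.5,(y+.5)/3.3-.5)
F=onz(w,[a(404,136)],.055)[0]*1e3;P=onz(w,[a(594,60)],.062)[0]*1e3;W=onz(w,[a(370,3),a(555,54),a(655,82)],.024)*1e3
h=np.radians(82);x=np.array([np.cos(h),np.sin(h)]);y=np.array([-x[1],x[0]]);O=np.array([493,136.3])
for n,p in (("fin end",F),("peg",P),("w1",W[0]),("w2",W[1]),("w3",W[2])): print(n,p,(p[:2]-O)@x,(p[:2]-O)@y)
f=np.array([483.72,61.56]);print("fin end before",(f-O)@x)
E
```

```text
fin end [485.01598225  61.10016822  55.        ] -75.5791526911849 -2.5594759455545146
peg [526.94416288  80.97828546  62.        ] -50.05921300531915 -41.31311518423636
w1 [472.50011417  97.14085071  24.        ] -41.631087821992715 14.850482115391584
w2 [521.80180364  90.08088321  24.        ] -41.76087919610036 -34.95396427264144
w3 [548.87149338  86.22721883  24.        ] -41.809667321005264 -62.29654007636785
fin end before -75.30416183465438
```

```bash
python3 -c "
from h import *
st();print(ctrl.finish_job())"
```

```text
t 25.4 p [ 501.7 -140.1  218.2] yhead -7.49 z [-0.009 -0.003 -1.   ] F [-0.39  0.33 -0.86] T [-0.02 -0.01 -0.02] op 23.8 q [-0.41 -0.19  1.86 -0.01  1.47 -0.28]
the job is handed in; nothing more can be done
None
```

I slid the tray into the tunnel until I felt the bumper, then swung the bar round until its peg met the tray's front wall. I handed the job in at about 25 s, with the gripper clear of everything.

- **Tray:** sliding force was about 3.5 N and rose to about 6 N over the last 3 mm, so I stopped there and let go. Before and after the bar move, the fin's end measured the same place to within 0.3 mm, so the tray did not spring back.
- **Bar:** I felt a clear contact, with force going from about 4.5 N to 9 N, and stopped. At the last look the peg's axis was 8.3 mm from the front wall, against 8 mm for touching. That is within the camera's error, so the force jump is the better evidence that it rests on the wall.
- **What went less well:** partway through the swing the peg slipped about 10 mm in the fingers, and the side force built up to about 25 N. I stopped, opened the fingers until it fell to zero, and pushed the rest of the way with the peg loose between the pads.
- **Bystanders:** the bottles, jar, coupling, spanner and beaker looked unmoved in the top view. I compared them by eye and did not measure them.

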